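# Book in air cans and tip out their polishing balls

### The arm

A 6-joint arm with a two-finger parallel gripper is mounted at the origin on the work surface. World frame = base frame: x ahead of the robot, y to its left, z up, the work surface at z = 0. Lengths are in m, angles in rad, forces in N, time in s.
With the tool pointing down it reaches from about 0.25 to 0.725 m from the base axis. Payload 4 kg.
Tool frame: the origin (TCP) lies between the finger pads; the fingertips stand 11 mm ahead of it and the grasp point (between the pads) lies 8 mm behind it (bot.tip_extent is the distance from the TCP to the fingertips, in m); z points along the fingers, y is the line along which they close (so a half turn about z gives the same grasp; the last joint's range is limited). The gripper opens to 85 mm and grips with 20 to 120 N. Pads are 22 mm wide; open, the fingers measure 114 mm over their backs; the gripper's body (76 mm by 85 mm) begins 54 mm behind the grasp point. The pads swing forward as they close: fully open they stand 13 mm farther back than shut.
Start: joints at [0, 0.241, 0.005, 1.335, 0, 1.571], TCP at [0.5, -0, 0.242] pointing down, gripper open.
Joint ranges: [-2.72, 2.72], [-1.05, 1.87], [-1.09, 1.28], [-1.99, 2.15], [-1.42, 1.44], [-3.14, 3.14]. Speed limits (rad/s): [2.79, 2.79, 3.14, 3.14, 3.14, 3.14].

### API

Orientations are given as a unit quaternion [x, y, z, w].
In Python, from workcell import bot gives the robot as it stands. The module is installed in compiled form; this text tells all that it offers.
- The arm moves only by the tool drive_tool, never from a script. Its argument "rows" is a list of rows, each an object of numbers: "dx", "dy", "dz": the shift along the tool's x, y, z in units of 50 mm (1.0 is 50 mm); "wx", "wy", "wz": the turn, a rotation vector about the tool's x, y, z in units of 5 degrees (1.0 is 5 degrees); "hand": the finger opening in mm, from 0 to 85.4. A call has 1 to 20 rows; each row is the pose to reach, as a shift and turn from the pose commanded when the call began, along the tool's axes at that moment; what a row does not reach only later rows make up. A row lasts 1/10 s, in which the tool goes at most 50 mm and 8.59 degrees, less where a joint would pass 70% of its speed; a pose out of reach is approached as far as the arm can. A call with a gripper value outside its range is refused whole. The fingers move at their own pace and stop on an object; the grip force is fixed at half the most. Time passes only in rows, so rows that repeat a pose let the fingers close. It gives the time, the measured TCP pose, the force, the opening and the grip force at its end, in the units of the state.
- bot.get_obs(): the state, without advancing time (a new reading comes with each control period).
- bot.camera(name): name is "scene" or "side" or "wrist"; returns the picture (480x640x3 uint8, red, green, blue); there is no depth.
- bot.get_calibration(name): a dict with "vfov" (degrees; the focal length in pixels is half the picture's height over the tangent of half this angle, whatever the lens; pixels are square), "cx", "cy" (the principal point, pixels), "origin" and "rotation" of the camera in the world; the wrist camera has in their place "mount" (4x4, takes a point from camera to tool coordinates, whose origin is the TCP and whose axes are the flange's). Camera axes: x right, y up, looking along -z (the intrinsics and any distortion apply to the point x, -y, -z); pixel columns grow to the right and rows downward; lengths in m; the calibration is good to about 2 mm. A picture is of the moment at which its call begins: read the wrist's pose just before it. get_calibration takes no time and is no camera call.
- bot.job_done(): hands the job in; it is judged then, once.
Trained networks look in the newest picture that a camera, given by its name, has taken for a name from the list of things; names that differ only in an ending like _2 or _b are one class to them, and where a whole thing is asked for, a point or a joint stands for the part that bears it (a point fixed in the world has none). Each returns a list of dicts, best first, with "score" (0 to 1); they miss things now and then, are a little off and sometimes report something else, mostly with a low value. They report only what shows in the picture. A call takes as long as a camera call. They do not tell look-alikes from the thing itself.
- bot.look_for(camera, thing): "extent" ([centre column, centre row, width, height] in pixels, round what is visible of it).
- bot.outline_of(camera, thing): "region" (480x640 bool, what is visible of it) and "extent" ([centre column, centre row, width, height] in pixels, round what is visible of it).
The state is a dict: "clock": time; "joint_pos": joint angles; "joint_vel": joint speeds; "tau": joint torques, N m; "eef_pos": TCP position; "tool_rot": TCP orientation; "ft_force": force on the tool from outside, world axes, zero at the start; "ft_torque": the same for the moment, N m; "grip_width": finger opening in m; "grasp_force": force on a finger pad.
Only numpy, scipy, OpenCV 4.12 (cv2) and the standard library are available. Lean on these libraries where they do the work, as an engineer would, in place of code of your own. Each camera call takes 0.05 s, during which the arm holds its last target. There are 200 camera calls.

### The job

Get the air cans ready for polishing: stand every air can upright on the reader's stage, inside its outline, with the marked side squarely facing the scanner block. From the dispenser tip all the small balls, and only those, into its catch tray: with the hopper upright turn the turret cap until the middle-sized opening lies squarely over the hopper mouth, then swing the lever over until they have run out, so that the large ball stays inside; finally bring the hopper fully upright again and turn the cap so its blank part covers the mouth squarely, leaving the other things on the bench where they are.

Things in the scene. Friction and masses are not known exactly. Their poses are not given: they have to be found in the camera images.
- pivot (a point): Dispenser: centre of the hopper's hinge line, 150 mm above the bench; does not move. x horizontal towards the catch tray (the way the hopper tips), y along the hinge towards the lever side, z up. Blue cheeks 42 mm either side hold the hopper; the stand is fixed to the bench
- tray (a point): centre of the inner floor of the dispenser's catch tray, an open aluminium box, outside 210 mm (x) by 160 mm (y), walls 5 mm thick and 62 mm tall, fixed to the stand 130 mm in x from the hinge; axes as pivot; its floor is 5 mm above the bench
- hopper (a joint): tipping angle of the hopper, rad: 0 upright (stop), grows as its top tips towards the tray, stop at 2.45; stiff hinge, 0.45 N m, stays where left. Tip it to the stop for all small balls to run out. The hopper is a clear square tube, 48 mm wide inside, 56 outside, from 64 mm below to 58 mm above the hinge line, with the turret cap over its upper end
- hopper_mid (a point): middle of the hopper tube, on the hinge line; turns with the hopper, axes as pivot when upright, z towards the cap
- lever_grip (a point): middle of the lever's black grip, a round bar 14 mm diameter and 52 mm long parallel to the hinge (y of pivot), 120 mm from the hinge line and 116 mm to the +y side of the hopper middle. It goes over the top in an arc with the hopper: its lean from vertical towards the tray = hopper angle - 1.17 rad. Turns with the hopper
- cap (a joint): turret cap's turning angle, rad, counterclockwise seen from above when upright; range -2.0 to 3.6, friction 0.08 N m, stays where left. At 0 its blank part covers the hopper mouth (which lies on the tray side of the cap axis); at 1.57 the middle opening (50 x 38 mm) lies over the mouth, at -1.57 the narrowest (50 x 16 mm), at 3.14 the largest (52 x 52 mm, passes every ball)
- cap_grip (a point): centre of the black grip bar on the turret cap, an aluminium disc 156 mm diameter, 6 mm thick; on the cap axis, 45 mm behind the hopper middle (away from the tray). Bar 40 mm long, 14 mm thick, 34 mm tall: its top is 17 mm above this point, the disc's face 17 mm below. Turns with the cap: x along the bar (towards the tray at cap angle 0), y across its thickness, z along the axis
- ball_big_center (a point): centre of the one large white ceramic ball, 44 mm diameter, 0.115 kg, at the bottom of the hopper under the small balls
- stage (a point): Reader: centre of the top of its stage, a flat white plate 8 mm thick; the marked-off standing area is 80 mm (x) by 320 mm (y), outlined by thin dark lines. x points to the scanner block, y along the block, z up. The reader is fixed
- window (a point): middle of the glass window in the scanner block's face; the face is a plane 75 mm in x from the stage centre; the block is 45 mm thick, 330 mm long and its top 90 mm above the bench
- ball0_center (a point): white ceramic polishing ball, 22 mm diameter, 15 g, slippery; starts loose inside the hopper above the large ball; may be absent. The point is its centre
- ball1_center (a point): white ceramic polishing ball, 22 mm diameter, 15 g, slippery; starts loose inside the hopper above the large ball; may be absent. The point is its centre
- ball2_center (a point): white ceramic polishing ball, 22 mm diameter, 15 g, slippery; starts loose inside the hopper above the large ball; may be absent. The point is its centre
- ball3_center (a point): white ceramic polishing ball, 22 mm diameter, 15 g, slippery; starts loose inside the hopper above the large ball; may be absent. The point is its centre
- can0: dark steel air can with a bright heavy foot, a plain upright cylinder 56 mm diameter, 85 mm tall, 0.2 to 0.4 kg, centre of mass 20 mm up, loose on the bench (may be absent). Origin: centre of its underside, z up its axis. Its MARK is a bare aluminium plate 24 mm wide, 36 mm tall on its +x side; a small aluminium rib on the flat top runs from the centre towards the mark
- can1: dark steel air can with a bright heavy foot, a plain upright cylinder 56 mm diameter, 85 mm tall, 0.2 to 0.4 kg, centre of mass 20 mm up, loose on the bench (may be absent). Origin: centre of its underside, z up its axis. Its MARK is a bare aluminium plate 24 mm wide, 36 mm tall on its +x side; a small aluminium rib on the flat top runs from the centre towards the mark
- can2: dark steel air can with a bright heavy foot, a plain upright cylinder 56 mm diameter, 85 mm tall, 0.2 to 0.4 kg, centre of mass 20 mm up, loose on the bench (may be absent). Origin: centre of its underside, z up its axis. Its MARK is a bare aluminium plate 24 mm wide, 36 mm tall on its +x side; a small aluminium rib on the flat top runs from the centre towards the mark
- grease_bottle: bystander: red bottle with a pointed nozzle, 46 mm diameter, 130 mm tall, between reader and dispenser; origin centre of underside
- coil_spring: bystander: steel coil spring standing, 64 mm diameter, 105 mm tall; origin centre of underside
- spray_can: bystander: bare aluminium can 60 mm diameter, 160 mm tall, no mark plate; origin centre of underside
- shock: bystander: complete shock absorber 230 mm long lying on the bench
- screwdriver: bystander: screwdriver 210 mm long lying on the bench
There are look-alikes about, which are no part of the job. Leave any blue or purple look-alike of the can0 alone. What is shaped like the can1 but blue is not meant.

How it is judged:
By the outcome, as a careful person would: the job done as asked, in the order asked, and still so for the second after the job is handed in, with the robot touching nothing.
Of ball0, ball1, ball2, ball3 only 2 to 4 are there at a start; the rules pass over those that are not, and their reading is None.
Of can0, can1, can2 only 2 to 3 are there at a start; the rules pass over those that are not, and their reading is None.
At some moment in a run one of can0, can1, can2 may be knocked a few centimetres aside while the robot is not near it.
Once in a run the grip may slacken for a moment while it holds something.
It also fails if it takes over 208 s, if anything falls off the work surface, if the arm or the gripper's body presses on something with over 40 N, if the wrist force passes 120 N, or if a joint passes its speed limit or range.

## Working session

There is one attempt and no reset: what is moved stays moved. The work goes in short steps, Python scripts to look and compute and a tool call to move; the robot and the scene stay as the last step left them, time stands still between calls to the robot, and variables do not carry over. Pictures are saved under pics/ and viewed, at most 14 in all, crops included, and the job is handed in when it is done.

Besides the shell and the picture viewer there is one more tool, called after "Request:" by a JSON object that holds its "method" and its "body", one argument or row to a line. drive_tool: Moves the arm, as the interface text tells. Its arguments: {"type":"object","properties":{"rows":{"type":"array","items":{"type":"object","properties":{"dx":{"type":"number"},"dy":{"type":"number"},"dz":{"type":"number"},"wx":{"type":"number"},"wy":{"type":"number"},"wz":{"type":"number"},"hand":{"type":"number"}}}}},"required":["rows"]}

```bash
mkdir -p pics
cat > h.py <<'E'
import numpy as np, cv2
from workcell import bot
from scipy.spatial.transform import Rotation as R
def save(c,n):
    im=bot.camera(c); cv2.imwrite(f'pics/{n}.png',im[:,:,::-1]); return im
def cam(c):
    k=bot.get_calibration(c); f=240/np.tan(np.radians(k['vfov'])/2)
    if 'mount' in k:
        o=bot.get_obs(); T=np.eye(4);T[:3,:3]=R.from_quat(o['tool_rot']).as_matrix();T[:3,3]=o['eef_pos']
        M=T@np.array(k['mount']); return f,k['cx'],k['cy'],M[:3,3],M[:3,:3]
    return f,k['cx'],k['cy'],np.array(k['origin']),np.array(k['rotation'])
def ray(C,u,v):
    f,cx,cy,o,r=C; return o, r@np.array([(u-cx)/f,-(v-cy)/f,-1])
def atz(C,u,v,z):
    o,d=ray(C,u,v); return o+d*(z-o[2])/d[2]
def proj(C,p):
    f,cx,cy,o,r=C; q=r.T@(np.array(p)-o); return cx-f*q[0]/q[2], cy+f*q[1]/q[2]
E
python3 - <<'E'
from h import *
for c in('scene','side','wrist'):
    im=save(c,c+'0'); k=bot.get_calibration(c); print(c,k)
    for t in ('can0','grease_bottle','coil_spring','spray_can','hopper','cap','lever_grip','stage','window','cap_grip'):
        try: print(t,[(np.round(d['extent']).astype(int).tolist(),round(d['score'],2)) for d in bot.look_for(c,t)][:6])
        except Exception as e: print(t,e)
print(bot.get_obs())
E
```

```text
scene {'vfov': 46.14937767340925, 'cx': 322.1796636260659, 'cy': 250.74556611573735, 'origin': array([ 1.14956302, -0.28281632,  1.34179435]), 'rotation': array([0.21706533, 0.15297176, 0.53884002, 0.79945839])}
can0 [([403, 193, 18, 34], 0.83), ([366, 206, 19, 35], 0.79), ([382, 233, 25, 32], 0.65), ([333, 311, 20, 32], 0.52), ([337, 240, 11, 23], 0.47)]
grease_bottle [([334, 311, 18, 31], 0.94)]
coil_spring [([494, 213, 35, 38], 0.62)]
spray_can [([469, 162, 31, 52], 0.73)]
hopper [([235, 264, 91, 89], 0.89)]
cap [([227, 256, 74, 57], 0.85)]
lever_grip [([234, 264, 89, 95], 0.72)]
stage [([424, 305, 148, 106], 0.61)]
window [([424, 302, 149, 105], 0.92)]
cap_grip [([226, 259, 72, 56], 0.58)]
side {'vfov': 45.26725107345156, 'cx': 320.78147927959816, 'cy': 239.48817455344823, 'origin': array([-0.16898874, -0.99128385,  1.47704619]), 'rotation': array([ 0.33901655, -0.10691094, -0.28953706,  0.88871037])}
can0 [([240, 251, 22, 27], 0.85), ([246, 211, 19, 29], 0.84), ([227, 233, 19, 27], 0.82), ([272, 262, 20, 32], 0.75), ([268, 237, 20, 24], 0.6)]
grease_bottle [([347, 248, 14, 25], 
[... 1272 characters left out ...]
.65, 'joint_pos': array([-1.84865768e-05,  2.40591210e-01,  4.99164173e-03,  1.33521828e+00,
       -9.86715772e-06,  1.57080013e+00]), 'joint_vel': array([-0.00034208,  0.00053785, -0.00136729,  0.0007726 , -0.00038435,
        0.00027381]), 'tau': array([ 7.58786027e-04, -3.72201204e+01,  2.52682418e+01,  1.34226684e-03,
        2.87393250e-04, -1.80858763e-05]), 'eef_pos': array([ 4.99988301e-01, -1.21292157e-05,  2.42307662e-01]), 'tool_rot': array([ 7.07114661e-01,  7.07098901e-01, -1.10981120e-05, -4.12108963e-06]), 'ft_force': array([-0.59974049, -0.14150727, -0.50575381]), 'ft_torque': array([0.01235246, 0.07306895, 0.02966483]), 'grasp_force': 0.0, 'grip_width': 0.08556290124476659}
```

```bash
sed -i "s/np.array(k\['rotation'\])/R.from_quat(k['rotation']).as_matrix()/" h.py
python3 - <<'E'
import cv2
a=cv2.imread('pics/scene0.png'); cv2.imwrite('pics/scene_c.png',cv2.resize(a[110:380,170:530],(800,600),interpolation=cv2.INTER_CUBIC))
a=cv2.imread('pics/side0.png'); cv2.imwrite('pics/side_c.png',cv2.resize(a[140:350,160:440],(800,600),interpolation=cv2.INTER_CUBIC))
E
```

```text
(no output)
```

View pics/scene_c.png

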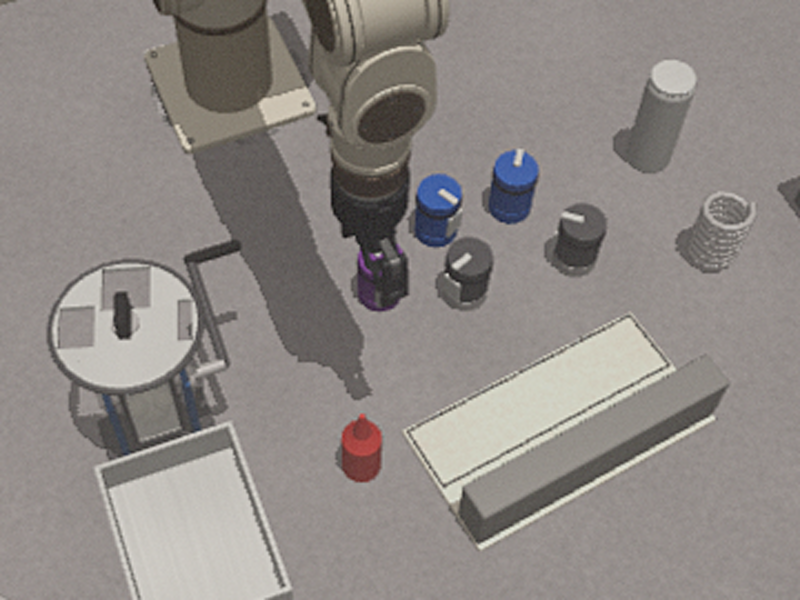

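View pics/side_c.png

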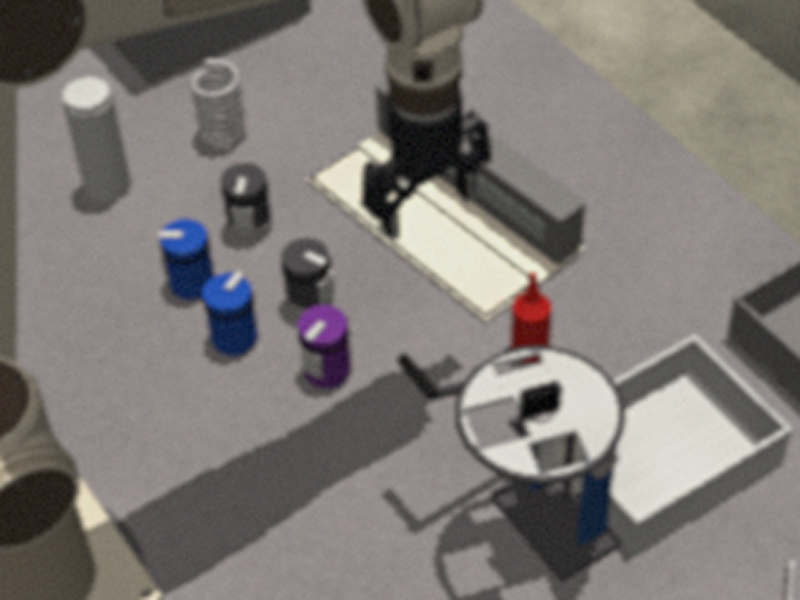

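View pics/wrist0.png

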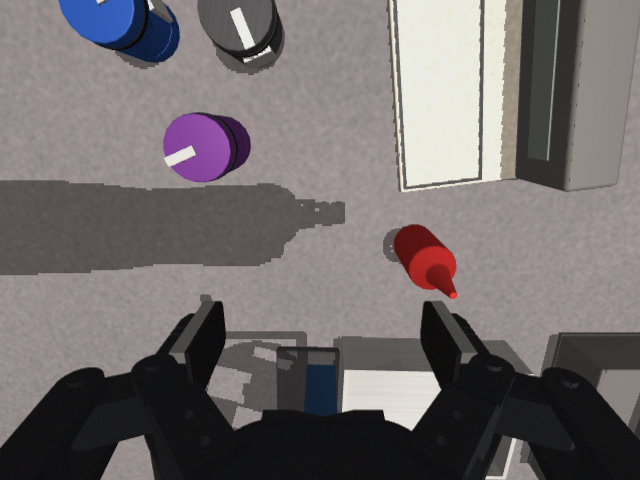

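The scene shows two dark cans, A at about (381,229) and B at about (431,212). The blue cans at about (367,204) and (402,193) and the purple one at (341,234) are look-alikes to leave alone. Next I'll measure positions.

Run:
```python
from h import *
S=cam('scene'); D=cam('side'); W=cam('wrist')
s=lambda x,y:(170+.45*x,110+.45*y); d=lambda x,y:(160+.35*x,140+.35*y)
p=lambda n,*a:print(n,*[np.round(x,3) for x in a])
p('A',atz(S,*s(469,257),.085),atz(D,*d(305,260),.085))
p('B',atz(S,*s(582,222),.085),atz(D,*d(245,183),.085))
p('blue1',atz(S,*s(438,192),.085),atz(D,*d(228,292),.085))
p('blue2',atz(S,*s(516,168),.085),atz(D,*d(184,238),.085))
p('purple',atz(D,*d(324,326),.085), atz(W,200,147,.085))
p('A wrist',atz(W,238,18,.085))
p('stage',*[atz(S,*s(*q),.008) for q in((631,316),(672,366),(405,432),(450,487))])
p('stage side',*[atz(D,*d(*q),.008) for q in((312,180),(487,318))])
p('disc scene l r t b',*[atz(S,*s(*q),.212) for q in((49,328),(203,328),(127,261),(127,391))])
p('disc side l r t b',*[atz(D,*d(*q),.212) for q in((458,412),(622,412),(540,347),(540,478))])
p('captop',atz(S,*s(122,297),.248),atz(D,*d(540,388),.248))
p('bar top ends', atz(D,*d(523,397),.248),atz(D,*d(558,385),.248))
p('tray scene rim',*[atz(S,*s(*q),.062) for q in((97,467),(232,428),(288,590))])
p('tray side rim',*[atz(D,*d(*q),.062) for q in((693,340),(789,430),(634,522))])
p('lever ends',*[atz(S,*s(*q),.197) for q in((187,258),(240,245))],*[atz(D,*d(*q),.197) for q in((405,360),(435,393))])
p('bottle',atz(S,*s(362,415),.13))
print(bot.tip_extent)
```

```text
A [0.437 0.158 0.085] [0.43  0.151 0.085]
B [0.442 0.307 0.085] [0.439 0.3   0.085]
blue1 [0.335 0.163 0.085] [0.333 0.161 0.085]
blue2 [0.338 0.269 0.085] [0.335 0.264 0.085]
purple [0.393 0.055 0.085] [0.399 0.062 0.085]
A wrist [0.437 0.155 0.085]
stage [0.548 0.333 0.008] [0.628 0.345 0.008] [0.587 0.012 0.008] [0.67  0.032 0.008]
stage side [0.544 0.325 0.008] [0.586 0.01  0.008]
disc scene l r t b [ 0.423 -0.33   0.212] [ 0.484 -0.181  0.212] [ 0.374 -0.23   0.212] [ 0.525 -0.276  0.212]
disc side l r t b [ 0.387 -0.208  0.212] [ 0.515 -0.302  0.212] [ 0.501 -0.191  0.212] [ 0.404 -0.316  0.212]
captop [ 0.439 -0.249  0.248] [ 0.451 -0.254  0.248]
bar top ends [ 0.431 -0.253  0.248] [ 0.467 -0.261  0.248]
tray scene rim [ 0.52  -0.334  0.062] [ 0.532 -0.179  0.062] [ 0.732 -0.187  0.062]
tray side rim [ 0.724 -0.189  0.062] [ 0.724 -0.344  0.062] [ 0.516 -0.335  0.062]
lever ends [ 0.384 -0.167  0.197] [ 0.39  -0.108  0.197] [ 0.389 -0.115  0.197] [ 0.389 -0.167  0.197]
bottle [ 0.603 -0.05   0.13 ]
0.011
```

Request:
{"method": "drive_tool", "body": {
  "rows": [
    {"dx": 1,"dy": -0.4},
    {"dx": 2,"dy": -0.8},
    {"dx": 3.1,"dy": -1.26},
    {"dx": 3.1,"dy": -1.26},
    {"dx": 3.1,"dy": -1.26},
    {"dx": 3.1,"dy": -1.26}
  ]
}}

```text
invalid input at $.rows[0]: expected keys dx, dy, dz, wx, wy, wz, hand
```

```bash
cat >> h.py <<'E'
def tgt(x,y,z,phi,show=True):
    "phi deg: world angle of tool y (closing axis), tool pointing down"
    o=bot.get_obs(); r0=R.from_quat(o['tool_rot']).as_matrix()
    a=np.radians(phi); ty=np.array([np.cos(a),np.sin(a),0]); tz=np.array([0,0,-1.]); tx=np.cross(ty,tz)
    r=np.stack([tx,ty,tz],1); t=r0.T@(np.array([x,y,z])-o['eef_pos'])/.05
    w=np.degrees(R.from_matrix(r0.T@r).as_rotvec())/5
    print('d',np.round(t,2),'w',np.round(w,2),'n rows ~',round(max(np.linalg.norm(t),np.linalg.norm(w)*5/8.59),1))
def rib(n,half=70):
    "find dark can tops and their rib in wrist picture"
    im=bot.camera('wrist') ; C=cam('wrist'); cv2.imwrite(f'pics/{n}.png',im[:,:,::-1])
    hsv=cv2.cvtColor(im,cv2.COLOR_RGB2HSV)
    for d in bot.outline_of('wrist','can0'):
        u,v,w,h=d['extent']; m=d['region']
        col=np.median(im[m],0); print('ext',np.round(d['extent']),round(d['score'],2),'rgb',col,'base pt',np.round(atz(C,u,v,.05),3))
    return im,C
E
python3 - <<'E'
from h import *
print(bot.get_obs()['eef_pos'])
rib('A1')
E
```

```text
[ 4.99988301e-01 -1.21292157e-05  2.42307662e-01]
ext [241.  34.  91.  68.] 0.94 rgb [92. 88. 89.] base pt [0.431 0.152 0.05 ]
ext [206. 145.  86.  64.] 0.68 rgb [136.  71. 157.] base pt [0.392 0.062 0.05 ]
ext [119.  32. 125.  58.] 0.63 rgb [47. 78. 91.] base pt [0.329 0.154 0.05 ]
```

View pics/A1.png

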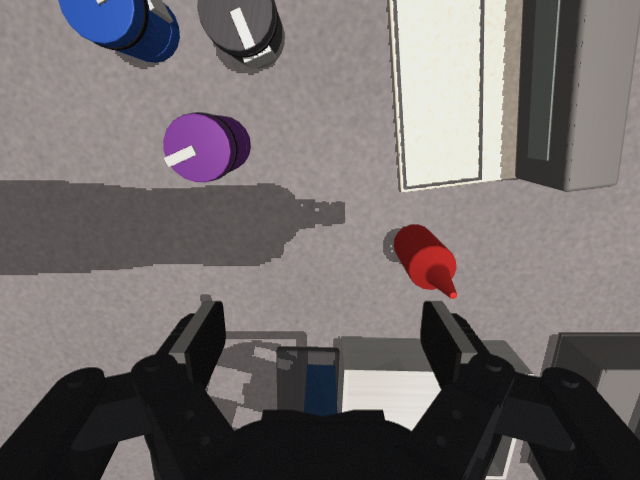

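The move was refused because every key is required, so the picture shows the start pose again. I'll resend it with all the keys.

Request:
{"method": "drive_tool", "body": {
  "rows": [
    {"dx": 1,"dy": -0.4,"dz": 0,"wx": 0,"wy": 0,"wz": 0,"hand": 85},
    {"dx": 2,"dy": -0.8,"dz": 0,"wx": 0,"wy": 0,"wz": 0,"hand": 85},
    {"dx": 3.1,"dy": -1.26,"dz": 0,"wx": 0,"wy": 0,"wz": 0,"hand": 85},
    {"dx": 3.1,"dy": -1.26,"dz": 0,"wx": 0,"wy": 0,"wz": 0,"hand": 85},
    {"dx": 3.1,"dy": -1.26,"dz": 0,"wx": 0,"wy": 0,"wz": 0,"hand": 85},
    {"dx": 3.1,"dy": -1.26,"dz": 0,"wx": 0,"wy": 0,"wz": 0,"hand": 85}
  ]
}}

```text
clock: 2.35
eef_pos: [0.4371, 0.1551, 0.2424]
tool_rot: [0.707, 0.707, -0.0, 0.0]
ft_force: [0.7, 0.0, 0.1]
grip_width: 0.0848
grasp_force: 0.0
```

Run:
```python
from h import *
print(bot.get_obs()['eef_pos'])
rib('A2')
```

```text
[0.43707129 0.15505265 0.24238541]
ext [321. 205.  67.  78.] 0.73 rgb [79. 75. 75.] base pt [0.435 0.16  0.05 ]
ext [283. 295.  60.  82.] 0.73 rgb [118.  56. 138.] base pt [0.395 0.063 0.05 ]
ext [216. 200.  87.  70.] 0.63 rgb [ 29.  52. 102.] base pt [0.333 0.165 0.05 ]
ext [331.  38.  77.  73.] 0.57 rgb [96. 91. 93.] base pt [0.444 0.304 0.05 ]
ext [208.  76.  91.  80.] 0.57 rgb [ 57.  96. 181.] base pt [0.337 0.275 0.05 ]
```

View pics/A2.png

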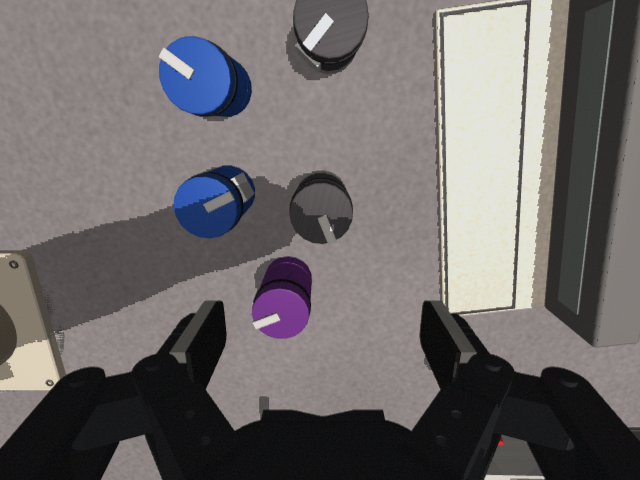

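The picture shows dark can A's top at (321,211) with its rib pointing to (329,242). B's top is at (331,26) with its rib pointing to (307,49). The blue and purple cans are well apart from both.

Run:
```python
from h import *
im=cv2.imread('pics/A2.png')[:,:,::-1]; C=cam('wrist')
for n,(u0,u1,v0,v1) in dict(A=(290,353,200,246),B=(292,370,0,60)).items():
    g=im[v0:v1,u0:u1].astype(int); m=(g.min(2)>(100 if n=='A' else 140))&(g.max(2)-g.min(2)<25)
    k,l,st,c=cv2.connectedComponentsWithStats(m.astype(np.uint8))
    for i in range(1,k):
        if st[i,4]>40: print(n,st[i].tolist(),np.round(c[i]+[u0,v0]))
for n,c,t in (('A',(321,211),(329,241)),('B',(331,24),(309,48)),):
    a=atz(C,*c,.085);b=atz(C,*t,.085); print(n,a.round(4),np.linalg.norm(b-a).round(4),np.degrees(np.arctan2(*(b-a)[[1,0]])).round(1))
a=atz(C,319.5,215.5,.085);b=atz(C,332,241,.085);print(np.degrees(np.arctan2(*(b-a)[[1,0]])))
P=[atz(C,*q,.008) for q in((441,12),(529,2),(448,313),(515,308))];print(np.round(P,3))
for i,j in((2,0),(3,1)): print(np.degrees(np.arctan2(*(P[j]-P[i])[[1,0]])))
tgt(.437,.157,.061,158-90)
```

```text
A [0, 15, 63, 31, 707] [326. 236.]
B [11, 13, 31, 38, 450] [318.  32.]
A [0.4356 0.1625 0.085 ] 0.0285 -75.6
B [0.4434 0.3048 0.085 ] 0.0229 -136.2
-64.78657205773926
[[0.547 0.333 0.008]
 [0.628 0.341 0.008]
 [0.59  0.016 0.008]
 [0.67  0.022 0.008]]
97.58703707878074
97.58632448219201
d [ 0.06 -0.01  3.63] w [ -0.     0.   -13.61] n rows ~ 7.9
```

Request:
{"method": "drive_tool", "body": {
  "rows": [
    {"dx": 0.06,"dy": -0.03,"dz": 0.7,"wx": 0,"wy": 0,"wz": -1.7,"hand": 85},
    {"dx": 0.12,"dy": -0.03,"dz": 1.4,"wx": 0,"wy": 0,"wz": -3.4,"hand": 85},
    {"dx": 0.12,"dy": -0.03,"dz": 2.2,"wx": 0,"wy": 0,"wz": -3.7,"hand": 85},
    {"dx": 0.12,"dy": -0.03,"dz": 2.2,"wx": 0,"wy": 0,"wz": -3.7,"hand": 85},
    {"dx": 0.12,"dy": -0.03,"dz": 2.2,"wx": 0,"wy": 0,"wz": -3.7,"hand": 85}
  ]
}}

```text
clock: 2.95
eef_pos: [0.4356, 0.16, 0.1324]
tool_rot: [0.585, 0.811, -0.001, -0.0]
ft_force: [0.8, -0.0, 0.0]
grip_width: 0.0848
grasp_force: 0.0
```

Run:
```python
from h import *
print(bot.get_obs()['joint_pos'].round(3))
im=bot.camera('wrist');C=cam('wrist');cv2.imwrite('pics/A3.png',im[:,:,::-1])
for d in bot.outline_of('wrist','can0')[:5]: print(np.round(d['extent']),d['score'],im[d['region']].mean(0).round())
print('expected top centre px',proj(C,[.4355,.161,.085]), 'rib end',proj(C,[.4355+.027*np.cos(np.radians(-71.5)),.161+.027*np.sin(np.radians(-71.5)),.087]))
tgt(.4355,.161,.045,18.5)
```

```text
[ 0.352  0.253 -0.28   1.04  -0.     1.603]
[324. 253.  99. 124.] 0.91 [61. 58. 58.]
[209.  41. 148.  81.] 0.7 [ 48.  81. 151.]
[240. 353.  66. 125.] 0.65 [83. 42. 97.]
[432.  37. 140.  72.] 0.62 [90. 87. 87.]
[167. 198. 143. 110.] 0.57 [ 45.  66. 114.]
expected top centre px (np.float64(321.5244748402798), np.float64(268.94989320903056)) rib end (np.float64(321.67068600950563), np.float64(312.1130750835303))
d [ 0.01 -0.04  1.79] w [ 0.04 -0.   -0.02] n rows ~ 1.8
```

View pics/A3.png

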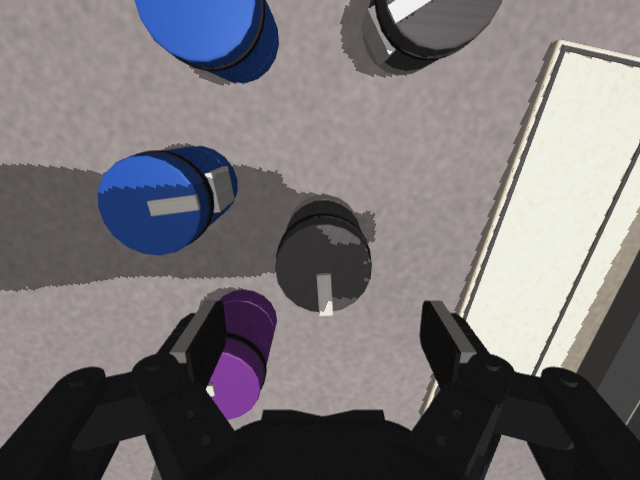

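Can A's top is at (324,264) as expected, with the rib at about -67.5°. Descending to grasp it.

Request:
{"method": "drive_tool", "body": {
  "rows": [
    {"dx": 0.04,"dy": 0.02,"dz": 0.6,"wx": 0,"wy": 0,"wz": 0,"hand": 85},
    {"dx": 0.04,"dy": 0.02,"dz": 1.2,"wx": 0,"wy": 0,"wz": 0,"hand": 85},
    {"dx": 0.04,"dy": 0.02,"dz": 1.75,"wx": 0,"wy": 0,"wz": 0,"hand": 85},
    {"dx": 0.04,"dy": 0.02,"dz": 1.75,"wx": 0,"wy": 0,"wz": 0,"hand": 85},
    {"dx": 0.04,"dy": 0.02,"dz": 1.75,"wx": 0,"wy": 0,"wz": 0,"hand": 50},
    {"dx": 0.04,"dy": 0.02,"dz": 1.75,"wx": 0,"wy": 0,"wz": 0,"hand": 50},
    {"dx": 0.04,"dy": 0.02,"dz": 1.75,"wx": 0,"wy": 0,"wz": 0,"hand": 50},
    {"dx": 0.04,"dy": 0.02,"dz": 1.75,"wx": 0,"wy": 0,"wz": 0,"hand": 50},
    {"dx": 0.04,"dy": 0.02,"dz": 1.75,"wx": 0,"wy": 0,"wz": 0,"hand": 50},
    {"dx": 0.04,"dy": 0.02,"dz": 1.75,"wx": 0,"wy": 0,"wz": 0,"hand": 50},
    {"dx": 0.04,"dy": 0.02,"dz": 1.75,"wx": 0,"wy": 0,"wz": 0,"hand": 50},
    {"dx": 0.04,"dy": 0.02,"dz": 1.75,"wx": 0,"wy": 0,"wz": 0,"hand": 50},
    {"dx": 0.04,"dy": 0.02,"dz": 1.4,"wx": 0,"wy": 0,"wz": 0,"hand": 50},
    {"dx": 0.04,"dy": 0.02,"dz": 0.9,"wx": 0,"wy": 0,"wz": 0,"hand": 50},
    {"dx": 0.04,"dy": 0.02,"dz": 0.4,"wx": 0,"wy": 0,"wz": 0,"hand": 50},
    {"dx": 0.04,"dy": 0.02,"dz": 0.4,"wx": 0,"wy": 0,"wz": 0,"hand": 50},
    {"dx": 0.04,"dy": 0.02,"dz": 0.4,"wx": 0,"wy": 0,"wz": 0,"hand": 50}
  ]
}}

```text
clock: 4.75
eef_pos: [0.4365, 0.1635, 0.1131]
tool_rot: [0.584, 0.812, 0.001, 0.001]
ft_force: [-0.2, 0.2, -2.7]
grip_width: 0.0543
grasp_force: 64.3
```

Run:
```python
from h import *
print(bot.get_obs()['joint_pos'].round(3))
im=bot.camera('wrist');cv2.imwrite('pics/A4.png',im[:,:,::-1])
c=np.array([.608,.179]);a=np.radians(7.55);y=np.array([-np.sin(a),np.cos(a)])
p=c-.06*y; print(p,c+.06*y); tgt(p[0],p[1],.113,93.5); tgt(p[0],p[1],.055,93.5)
```

```text
[ 0.358  0.274 -0.308  0.986  0.     1.606]
[0.61588348 0.11952017] [0.60011652 0.23847983]
d [-1.97  3.14 -0.02] w [ -0.   0. -15.] n rows ~ 8.7
d [-1.97  3.14  1.14] w [ -0.   0. -15.] n rows ~ 8.7
```

View pics/A4.png

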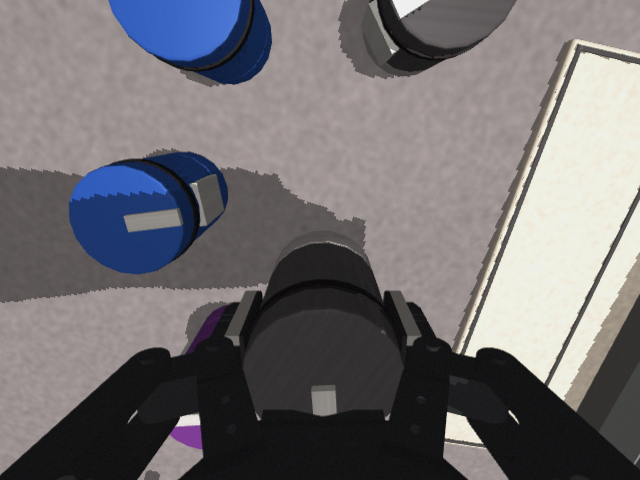

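Request:
{"method": "drive_tool", "body": {
  "rows": [
    {"dx": -0.2,"dy": 0.3,"dz": -0.1,"wx": 0,"wy": 0,"wz": -1.5,"hand": 50},
    {"dx": -0.4,"dy": 0.6,"dz": -0.1,"wx": 0,"wy": 0,"wz": -3,"hand": 50},
    {"dx": -0.6,"dy": 0.9,"dz": -0.1,"wx": 0,"wy": 0,"wz": -4.5,"hand": 50},
    {"dx": -0.8,"dy": 1.2,"dz": -0.1,"wx": 0,"wy": 0,"wz": -6,"hand": 50},
    {"dx": -1.0,"dy": 1.6,"dz": -0.1,"wx": 0,"wy": 0,"wz": -7.5,"hand": 50},
    {"dx": -1.2,"dy": 1.9,"dz": -0.1,"wx": 0,"wy": 0,"wz": -9,"hand": 50},
    {"dx": -1.4,"dy": 2.2,"dz": -0.1,"wx": 0,"wy": 0,"wz": -10.5,"hand": 50},
    {"dx": -1.6,"dy": 2.5,"dz": -0.1,"wx": 0,"wy": 0,"wz": -12,"hand": 50},
    {"dx": -1.8,"dy": 2.8,"dz": -0.1,"wx": 0,"wy": 0,"wz": -13.5,"hand": 50},
    {"dx": -1.97,"dy": 3.14,"dz": 0,"wx": 0,"wy": 0,"wz": -15.2,"hand": 50},
    {"dx": -1.97,"dy": 3.14,"dz": 0.4,"wx": 0,"wy": 0,"wz": -15.2,"hand": 50},
    {"dx": -1.97,"dy": 3.14,"dz": 0.8,"wx": 0,"wy": 0,"wz": -15.2,"hand": 50},
    {"dx": -1.97,"dy": 3.14,"dz": 0.8,"wx": 0,"wy": 0,"wz": -15.2,"hand": 50},
    {"dx": -1.97,"dy": 3.14,"dz": 0.8,"wx": 0,"wy": 0,"wz": -15.2,"hand": 50}
  ]
}}

```text
clock: 6.2
eef_pos: [0.6146, 0.1193, 0.0705]
tool_rot: [-0.039, 0.999, -0.0, -0.002]
ft_force: [0.4, 0.1, -2.9]
grip_width: 0.0546
grasp_force: 64.4
```

Run:
```python
from h import *
print(bot.get_obs()['joint_pos'].round(3))
im=bot.camera('wrist');cv2.imwrite('pics/A5.png',im[:,:,::-1])
tgt(.6159,.1195,.054,94.5)
```

```text
[ 0.192  0.606  0.103  1.072 -0.     0.113]
d [-0.01 -0.    0.36] w [-0.   -0.01  0.  ] n rows ~ 0.4
```

View pics/A5.png

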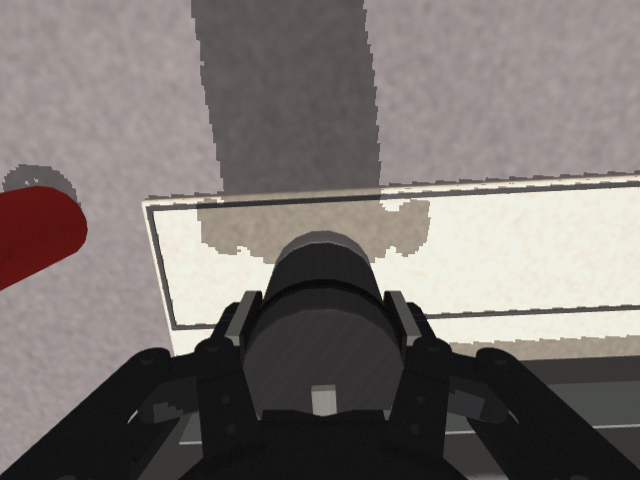

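The stage outline in this picture agrees with the measured 97.5° axis. Lowering and releasing.

Request:
{"method": "drive_tool", "body": {
  "rows": [
    {"dx": 0,"dy": 0,"dz": 0.15,"wx": 0,"wy": 0,"wz": -0.1,"hand": 50},
    {"dx": 0,"dy": 0,"dz": 0.33,"wx": 0,"wy": 0,"wz": -0.2,"hand": 50},
    {"dx": 0,"dy": 0,"dz": 0.33,"wx": 0,"wy": 0,"wz": -0.2,"hand": 50},
    {"dx": 0,"dy": 0,"dz": 0.33,"wx": 0,"wy": 0,"wz": -0.2,"hand": 60},
    {"dx": 0,"dy": 0,"dz": 0.33,"wx": 0,"wy": 0,"wz": -0.2,"hand": 70},
    {"dx": 0,"dy": 0,"dz": 0.33,"wx": 0,"wy": 0,"wz": -0.2,"hand": 85},
    {"dx": 0,"dy": 0,"dz": 0.33,"wx": 0,"wy": 0,"wz": -0.2,"hand": 85},
    {"dx": 0,"dy": 0,"dz": 0.33,"wx": 0,"wy": 0,"wz": -0.2,"hand": 85},
    {"dx": 0,"dy": 0,"dz": -0.4,"wx": 0,"wy": 0,"wz": -0.2,"hand": 85},
    {"dx": 0,"dy": 0,"dz": -1.2,"wx": 0,"wy": 0,"wz": -0.2,"hand": 85},
    {"dx": 0,"dy": 0,"dz": -2.0,"wx": 0,"wy": 0,"wz": -0.2,"hand": 85},
    {"dx": 0,"dy": 0,"dz": -2.0,"wx": 0,"wy": 0,"wz": -0.2,"hand": 85},
    {"dx": 0,"dy": 0,"dz": -2.0,"wx": 0,"wy": 0,"wz": -0.2,"hand": 85}
  ]
}}

```text
clock: 7.55
eef_pos: [0.6168, 0.1198, 0.1739]
tool_rot: [-0.048, 0.999, 0.0, 0.002]
ft_force: [-0.2, -0.2, 0.7]
grip_width: 0.085
grasp_force: 0.0
```

Run:
```python
from h import *
im=bot.camera('wrist');C=cam('wrist');cv2.imwrite('pics/A6.png',im[:,:,::-1])
for d in bot.outline_of('wrist','can0')[:5]: print(np.round(d['extent']),d['score'],im[d['region']].mean(0).round())
p=np.array([.6155,.1195,.093])
for a in(0,7.55,15): print(a,proj(C,p),proj(C,p+.027*np.array([np.cos(np.radians(a)),np.sin(np.radians(a)),0])))
cv2.imwrite('pics/A6c.png',cv2.resize(im[150:400,150:480,::-1],None,fx=2,fy=2))
tgt(.4435,.304,.16,-46)
```

```text
[324. 240.  84. 105.] 0.86 [75. 72. 72.]
[597.  29.  83.  59.] 0.71 [39. 37. 37.]
0 (np.float64(323.14855191013874), np.float64(252.43825205685414)) (np.float64(319.3645640224405), np.float64(289.09537198481826))
7.55 (np.float64(323.14855191013874), np.float64(252.43825205685414)) (np.float64(324.5420606785124), np.float64(289.2327832950877))
15 (np.float64(323.14855191013874), np.float64(252.43825205685414)) (np.float64(329.6300361619225), np.float64(288.76517203376613))
d [3.06 4.   0.23] w [-3.00e-02 -1.00e-02  2.83e+01] n rows ~ 16.5
```

View pics/A6c.png

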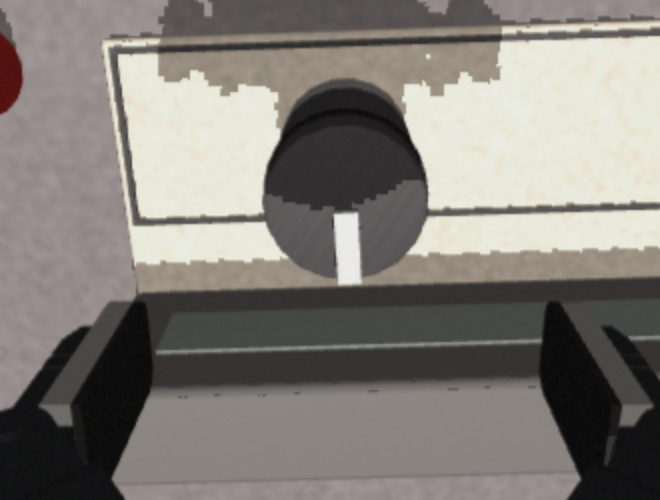

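Can A stands inside the outline with its rib at (323,256)→(324.5,292), which matches the wanted 7.5°. Next is B.

Run:
```python
from h import *
tgt(.4435,.304,.16,110)
```

```text
d [3.06 4.   0.23] w [ 0.   -0.03 -2.9 ] n rows ~ 5.0
```

Request:
{"method": "drive_tool", "body": {
  "rows": [
    {"dx": 0.5,"dy": 0.7,"dz": -0.3,"wx": 0,"wy": 0,"wz": -0.5,"hand": 85},
    {"dx": 1.0,"dy": 1.3,"dz": -0.3,"wx": 0,"wy": 0,"wz": -1,"hand": 85},
    {"dx": 1.5,"dy": 2.0,"dz": -0.3,"wx": 0,"wy": 0,"wz": -1.5,"hand": 85},
    {"dx": 2.0,"dy": 2.7,"dz": -0.3,"wx": 0,"wy": 0,"wz": -2,"hand": 85},
    {"dx": 2.5,"dy": 3.3,"dz": 0,"wx": 0,"wy": 0,"wz": -2.5,"hand": 85},
    {"dx": 3.06,"dy": 4.0,"dz": 0.23,"wx": 0,"wy": 0,"wz": -2.9,"hand": 85},
    {"dx": 3.06,"dy": 4.0,"dz": 0.23,"wx": 0,"wy": 0,"wz": -2.9,"hand": 85},
    {"dx": 3.06,"dy": 4.0,"dz": 0.23,"wx": 0,"wy": 0,"wz": -2.9,"hand": 85}
  ]
}}

```text
clock: 8.45
eef_pos: [0.4428, 0.3041, 0.159]
tool_rot: [-0.175, 0.985, -0.001, -0.002]
ft_force: [0.4, 0.9, 0.0]
grip_width: 0.0851
grasp_force: 0.0
```

Run:
```python
from h import *
im=bot.camera('wrist');C=cam('wrist');cv2.imwrite('pics/B1.png',im[:,:,::-1])
print(bot.get_obs()['eef_pos'])
for d in bot.outline_of('wrist','can0')[:5]: print(np.round(d['extent']),d['score'],im[d['region']].mean(0).round(),atz(C,*d['extent'][:2],.05).round(3))
p=np.array([.4435,.304,.085])
for a in(-136,): print(a,proj(C,p),proj(C,p+.027*np.array([np.cos(np.radians(a)),np.sin(np.radians(a)),0])))
cv2.imwrite('pics/B1c.png',im[120:400,150:500,::-1])
tgt(.4435,.304,.045,110)
```

```text
[0.44398873 0.3036717  0.15964554]
[45. 49. 83. 95.] 0.92 [43. 22. 50.] [0.385 0.095 0.05 ]
[167.  35. 147.  63.] 0.9 [ 61.  80. 122.] [0.352 0.166 0.05 ]
[334.  67. 101. 112.] 0.85 [ 48.  68. 113.] [0.332 0.271 0.05 ]
[ 55. 361. 109. 130.] 0.75 [48. 46. 46.] [0.624 0.128 0.05 ]
[332. 244.  86. 100.] 0.67 [73. 70. 70.] [0.446 0.312 0.05 ]
-136 (np.float64(323.8829406680915), np.float64(254.95058700825484)) (np.float64(306.43366312535363), np.float64(218.20615069223132))
d [0.02 0.02 2.3 ] w [-0.01 -0.01 -0.01] n rows ~ 2.3
```

View pics/B1c.png

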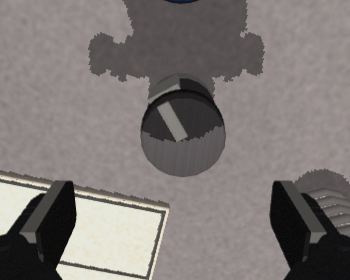

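B's top is at (333,255), about 5 mm along tool y from where I expected, with its rib at about -130°. Correcting for both and grasping.

Request:
{"method": "drive_tool", "body": {
  "rows": [
    {"dx": 0.02,"dy": 0.06,"dz": 0.6,"wx": 0,"wy": 0,"wz": 0,"hand": 85},
    {"dx": 0.02,"dy": 0.12,"dz": 1.2,"wx": 0,"wy": 0,"wz": 0,"hand": 85},
    {"dx": 0.02,"dy": 0.12,"dz": 1.8,"wx": 0,"wy": 0,"wz": 0,"hand": 85},
    {"dx": 0.02,"dy": 0.12,"dz": 2.28,"wx": 0,"wy": 0,"wz": 0,"hand": 85},
    {"dx": 0.02,"dy": 0.12,"dz": 2.28,"wx": 0,"wy": 0,"wz": 0,"hand": 85},
    {"dx": 0.02,"dy": 0.12,"dz": 2.28,"wx": 0,"wy": 0,"wz": 0,"hand": 50},
    {"dx": 0.02,"dy": 0.12,"dz": 2.28,"wx": 0,"wy": 0,"wz": 0,"hand": 50},
    {"dx": 0.02,"dy": 0.12,"dz": 2.28,"wx": 0,"wy": 0,"wz": 0,"hand": 50},
    {"dx": 0.02,"dy": 0.12,"dz": 2.28,"wx": 0,"wy": 0,"wz": 0,"hand": 50},
    {"dx": 0.02,"dy": 0.12,"dz": 2.28,"wx": 0,"wy": 0,"wz": 0,"hand": 50},
    {"dx": 0.02,"dy": 0.12,"dz": 2.28,"wx": 0,"wy": 0,"wz": 0,"hand": 50},
    {"dx": 0.02,"dy": 0.12,"dz": 2.28,"wx": 0,"wy": 0,"wz": 0,"hand": 50},
    {"dx": 0.02,"dy": 0.12,"dz": 1.8,"wx": 0,"wy": 0,"wz": 0,"hand": 50},
    {"dx": 0.02,"dy": 0.12,"dz": 1.2,"wx": 0,"wy": 0,"wz": 0,"hand": 50},
    {"dx": 0.02,"dy": 0.12,"dz": 0.9,"wx": 0,"wy": 0,"wz": 0,"hand": 50},
    {"dx": 0.02,"dy": 0.12,"dz": 0.9,"wx": 0,"wy": 0,"wz": 0,"hand": 50},
    {"dx": 0.02,"dy": 0.12,"dz": 0.9,"wx": 0,"wy": 0,"wz": 0,"hand": 50}
  ]
}}

```text
clock: 10.25
eef_pos: [0.441, 0.3091, 0.1153]
tool_rot: [-0.174, 0.985, -0.0, -0.0]
ft_force: [-0.2, 0.4, -3.3]
grip_width: 0.0549
grasp_force: 64.2
```

Run:
```python
from h import *
im=bot.camera('wrist');C=cam('wrist')
# rib: bright pixels on the can top
v0,v1,u0,u1=270,420,250,400
g=im[v0:v1,u0:u1].astype(int)
for th in (120,150,180):
    m=(g.min(2)>th)
    k,l,st,c=cv2.connectedComponentsWithStats(m.astype(np.uint8))
    for i in range(1,k):
        if st[i,4]>60:
            ys,xs=np.nonzero(l==i); r=cv2.minAreaRect(np.float32(np.c_[xs+u0,ys+v0])); print(th,st[i].tolist(),np.round(r[0]),np.round(r[1]),r[2])
cv2.imwrite('pics/B2.png',im[:,:,::-1])
print(bot.get_obs()['joint_pos'].round(3))
tgt(.6001,.2385,.113,247.5)
```

```text
120 [0, 0, 59, 25, 515] [279. 282.] [24. 58.] 90.0
120 [125, 0, 25, 25, 459] [387. 282.] [24. 24.] 90.0
120 [20, 41, 61, 70, 1720] [300. 346.] [75. 24.] 56.3099365234375
120 [1, 128, 12, 22, 102] [257. 408.] [23.  7.] 74.05460357666016
120 [134, 128, 11, 22, 87] [388. 408.] [ 6. 23.] 15.945394515991211
150 [0, 0, 16, 20, 249] [258. 280.] [19. 15.] 90.0
150 [22, 1, 25, 15, 86] [284. 278.] [ 4. 27.] 60.945396423339844
150 [125, 0, 25, 23, 442] [387. 281.] [22. 24.] 90.0
150 [21, 42, 57, 68, 1341] [300. 346.] [73. 21.] 56.30992889404297
150 [2, 130, 11, 20, 91] [258. 409.] [20.  7.] 74.47589111328125
150 [134, 132, 9, 18, 66] [387. 410.] [ 6. 18.] 15.945395469665527
180 [2, 130, 10, 20, 78] [257. 409.] [20.  6.] 74.05460357666016
[ 0.611  0.405 -0.11   1.059  0.     0.262]
d [-2.52 -2.41  0.03] w [ 3.00e-02 -2.00e-02 -2.75e+01] n rows ~ 16.0
```

Run:
```python
from h import *
C=cam('wrist'); z=.1153-.045+.087
a=atz(C,320,376,z);b=atz(C,280,316,z);d=b-a;print(a,b,np.linalg.norm(d),np.degrees(np.arctan2(d[1],d[0])))
```

```text
[0.43695985 0.30616679 0.1573    ] [0.42056549 0.28751178 0.1573    ] 0.024835152186519934 -131.30958486442137
```

Request:
{"method": "drive_tool", "body": {
  "rows": [
    {"dx": -0.13,"dy": -0.13,"dz": -0.1,"wx": 0,"wy": 0,"wz": -1.5,"hand": 50},
    {"dx": -0.26,"dy": -0.25,"dz": -0.1,"wx": 0,"wy": 0,"wz": -3,"hand": 50},
    {"dx": -0.4,"dy": -0.4,"dz": -0.1,"wx": 0,"wy": 0,"wz": -4.5,"hand": 50},
    {"dx": -0.53,"dy": -0.5,"dz": -0.1,"wx": 0,"wy": 0,"wz": -6,"hand": 50},
    {"dx": -0.66,"dy": -0.63,"dz": -0.1,"wx": 0,"wy": 0,"wz": -7.5,"hand": 50},
    {"dx": -0.8,"dy": -0.76,"dz": -0.1,"wx": 0,"wy": 0,"wz": -9,"hand": 50},
    {"dx": -0.93,"dy": -0.9,"dz": -0.1,"wx": 0,"wy": 0,"wz": -10.5,"hand": 50},
    {"dx": -1.06,"dy": -1.0,"dz": -0.1,"wx": 0,"wy": 0,"wz": -12,"hand": 50},
    {"dx": -1.2,"dy": -1.15,"dz": -0.1,"wx": 0,"wy": 0,"wz": -13.5,"hand": 50},
    {"dx": -1.33,"dy": -1.27,"dz": -0.1,"wx": 0,"wy": 0,"wz": -15,"hand": 50},
    {"dx": -1.46,"dy": -1.4,"dz": -0.1,"wx": 0,"wy": 0,"wz": -16.5,"hand": 50},
    {"dx": -1.6,"dy": -1.5,"dz": -0.1,"wx": 0,"wy": 0,"wz": -18,"hand": 50},
    {"dx": -1.73,"dy": -1.65,"dz": -0.1,"wx": 0,"wy": 0,"wz": -19.5,"hand": 50},
    {"dx": -1.86,"dy": -1.78,"dz": -0.1,"wx": 0,"wy": 0,"wz": -21,"hand": 50},
    {"dx": -2.0,"dy": -1.9,"dz": -0.1,"wx": 0,"wy": 0,"wz": -22.5,"hand": 50},
    {"dx": -2.15,"dy": -2.05,"dz": -0.1,"wx": 0,"wy": 0,"wz": -24,"hand": 50},
    {"dx": -2.3,"dy": -2.2,"dz": 0,"wx": 0,"wy": 0,"wz": -25.5,"hand": 50},
    {"dx": -2.52,"dy": -2.41,"dz": 0,"wx": 0,"wy": 0,"wz": -27,"hand": 50},
    {"dx": -2.52,"dy": -2.41,"dz": 0,"wx": 0,"wy": 0,"wz": -27.8,"hand": 50},
    {"dx": -2.52,"dy": -2.41,"dz": 0,"wx": 0,"wy": 0,"wz": -27.8,"hand": 50}
  ]
}}

```text
clock: 12.3
eef_pos: [0.6002, 0.2384, 0.1132]
tool_rot: [0.983, -0.183, -0.002, 0.001]
ft_force: [0.8, 0.1, -2.6]
grip_width: 0.0549
grasp_force: 64.0
```

Run:
```python
from h import *
print(bot.get_obs()['joint_pos'].round(3),bot.get_obs()['grip_width'])
tgt(.6001,.2385,.054,248.9)
C=cam('wrist');im=bot.camera('wrist');cv2.imwrite('pics/B3.png',im[:,:,::-1])
v0,v1,u0,u1=290,420,260,380
m=im[v0:v1,u0:u1].min(2)>120
k,l,st,c=cv2.connectedComponentsWithStats(m.astype(np.uint8))
for i in range(1,k):
    if st[i,4]>300:
        ys,xs=np.nonzero(l==i); r=cv2.minAreaRect(np.float32(np.c_[xs+u0,ys+v0])); print(st[i].tolist(),r)
```

```text
[ 0.378  0.607  0.224  1.192  0.    -2.396] 0.05486787288733439
d [ 0.   -0.    1.18] w [0.03 0.04 0.01] n rows ~ 1.2
[9, 20, 62, 71, 1702] ((300.1153869628906, 345.423095703125), (75.7165756225586, 24.68415641784668), 56.30992889404297)
```

Same rib position in the hand, so there was no slip. Lowering, releasing and retreating.

Request:
{"method": "drive_tool", "body": {
  "rows": [
    {"dx": 0,"dy": 0,"dz": 0.4,"wx": 0,"wy": 0,"wz": 0,"hand": 50},
    {"dx": 0,"dy": 0,"dz": 0.8,"wx": 0,"wy": 0,"wz": 0,"hand": 50},
    {"dx": 0,"dy": 0,"dz": 1.0,"wx": 0,"wy": 0,"wz": 0,"hand": 50},
    {"dx": 0,"dy": 0,"dz": 1.17,"wx": 0,"wy": 0,"wz": 0,"hand": 50},
    {"dx": 0,"dy": 0,"dz": 1.17,"wx": 0,"wy": 0,"wz": 0,"hand": 50},
    {"dx": 0,"dy": 0,"dz": 1.17,"wx": 0,"wy": 0,"wz": 0,"hand": 60},
    {"dx": 0,"dy": 0,"dz": 1.17,"wx": 0,"wy": 0,"wz": 0,"hand": 70},
    {"dx": 0,"dy": 0,"dz": 1.17,"wx": 0,"wy": 0,"wz": 0,"hand": 85},
    {"dx": 0,"dy": 0,"dz": 1.17,"wx": 0,"wy": 0,"wz": 0,"hand": 85},
    {"dx": 0,"dy": 0,"dz": 1.17,"wx": 0,"wy": 0,"wz": 0,"hand": 85},
    {"dx": 0,"dy": 0,"dz": 0.5,"wx": 0,"wy": 0,"wz": 0,"hand": 85},
    {"dx": 0,"dy": 0,"dz": -0.4,"wx": 0,"wy": 0,"wz": 0,"hand": 85},
    {"dx": 0,"dy": 0,"dz": -1.3,"wx": 0,"wy": 0,"wz": 0,"hand": 85},
    {"dx": 0,"dy": 0,"dz": -2.2,"wx": 0,"wy": 0,"wz": 0,"hand": 85},
    {"dx": 0,"dy": 0,"dz": -2.2,"wx": 0,"wy": 0,"wz": 0,"hand": 85}
  ]
}}

```text
clock: 13.85
eef_pos: [0.6046, 0.2406, 0.2347]
tool_rot: [0.983, -0.182, 0.006, -0.004]
ft_force: [-0.1, 0.3, 1.3]
grip_width: 0.0853
grasp_force: 0.0
```

Run:
```python
from h import *
C=cam('wrist');im=bot.camera('wrist');cv2.imwrite('pics/B4.png',im[:,:,::-1])
for d in bot.outline_of('wrist','can0')[:6]: print(np.round(d['extent']),d['score'],im[d['region']].mean(0).round(),atz(C,*d['extent'][:2],.05).round(3))
p=np.array([.6,.2385,.093])
for a in(0,7.55,15): print(a,proj(C,p),proj(C,p+.027*np.array([np.cos(np.radians(a)),np.sin(np.radians(a)),0])))
# dispenser approach: pass high; bar closing axis = world y' 
tgt(.451,-.251,.34,266.5);tgt(.451,-.251,.34,86.5)
```

```text
[382. 403.  48.  45.] 0.97 [19. 35. 69.] [0.372 0.258 0.05 ]
[452. 157.  98.  75.] 0.77 [83. 79. 79.] [0.614 0.114 0.05 ]
[368. 248.  64.  79.] 0.67 [55. 53. 53.] [0.557 0.212 0.05 ]
[554. 333.  96.  81.] 0.65 [73. 39. 84.] [0.397 0.058 0.05 ]
[470. 409.  76.  65.] 0.41 [20. 35. 67.] [0.329 0.165 0.05 ]
0 (np.float64(328.0862699592821), np.float64(231.0922088419041)) (np.float64(316.4066907127415), np.float64(201.53805107861572))
7.55 (np.float64(328.0862699592821), np.float64(231.0922088419041)) (np.float64(312.48093321170404), np.float64(203.3187856515023))
15 (np.float64(328.0862699592821), np.float64(231.0922088419041)) (np.float64(308.8931155552124), np.float64(205.55214954341744))
d [ 0.7  10.24 -2.27] w [-0.03 -0.04 -3.5 ] n rows ~ 10.5
d [ 0.7  10.24 -2.27] w [-0.06  0.04 32.5 ] n rows ~ 18.9
```

View pics/B4.png

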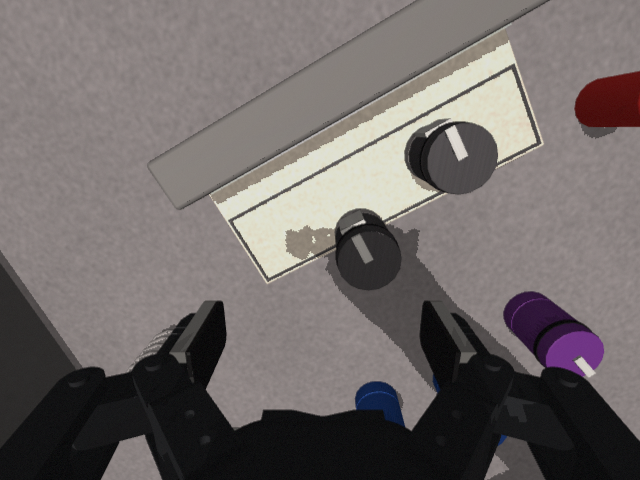

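B's top is at (369,255) instead of (328,231), so it was pushed towards the front outline. I'll re-measure both cans.

Run:
```python
from h import *
print(bot.get_obs()['eef_pos'],bot.get_obs()['tool_rot'])
C=cam('wrist');im=bot.camera('wrist');cv2.imwrite('pics/B5.png',im[:,:,::-1])
for d in bot.outline_of('wrist','can0')[:6]:
    if im[d['region']].mean(0).std()<5: print(np.round(d['extent']))
for n,(u,v,w) in dict(B=(340,215,60),A=(420,110,75)).items():
    g=im[v:v+w,u:u+w]; 
    for th in (110,130,160):
        m=(g.min(2)>th)&(g.max(2).astype(int)-g.min(2)<14); k,l,st,c=cv2.connectedComponentsWithStats(m.astype(np.uint8))
        for i in range(1,k):
            if 80<st[i,4]<600:
                ys,xs=np.nonzero(l==i); r=cv2.minAreaRect(np.float32(np.c_[xs+u,ys+v]))
                b=cv2.boxPoints(r); e=[(b[i]+b[(i+1)%4])/2 for i in range(4)]
                pr=max(((e[0],e[2]),(e[1],e[3])),key=lambda q:np.linalg.norm(q[0]-q[1]))
                W=[atz(C,*q,.095) for q in pr]; d=W[1]-W[0]; print(n,th,np.round(r[0]),np.round(r[1]),np.round(W,3)[:,:2].tolist(),np.degrees(np.arctan2(d[1],d[0])).round(1))
print('B',atz(C,369,255,.093),'A',atz(C,459,158,.093))
print('A exp',proj(C,[.6155,.1195,.093]))
```

```text
[0.60202201 0.23954153 0.22778375] [ 0.98325189 -0.18223946  0.00179927 -0.0011242 ]
[371. 255.  76.  89.]
[452. 152.  98.  80.]
B 110 [393. 223.] [10. 17.] [[0.587, 0.178], [0.585, 0.191]] 95.0
B 110 [370. 266.] [22.  8.] [[0.567, 0.215], [0.547, 0.212]] -172.3
A 110 [437. 121.] [ 7. 31.] [[0.651, 0.121], [0.647, 0.142]] 100.1
A 110 [456. 139.] [36. 12.] [[0.645, 0.123], [0.618, 0.119]] -171.5
A 110 [488. 176.] [15. 13.] [[0.601, 0.104], [0.59, 0.107]] 167.5
A 130 [437. 123.] [ 5. 31.] [[0.65, 0.121], [0.646, 0.142]] 100.2
A 130 [456. 139.] [35. 12.] [[0.645, 0.123], [0.618, 0.119]] -171.5
A 160 [456. 139.] [35. 11.] [[0.645, 0.123], [0.619, 0.119]] -171.5
B [0.56609128 0.21160381 0.093     ] A [0.61685193 0.12194853 0.093     ]
A exp (np.float64(462.5621296272953), np.float64(158.51439868286835))
```

```bash
cat >> h.py <<'E'
from scipy.optimize import minimize
def fit(im_unused,C,mask,x0,zb,r=.028,h=.085):
    t=np.linspace(0,2*np.pi,60)
    def poly(p):
        P=[proj(C,[p[0]+r*np.cos(a),p[1]+r*np.sin(a),z]) for z in(zb,zb+h) for a in t]
        return cv2.convexHull(np.float32(P))
    def cost(p):
        m=np.zeros((480*2,640*2),np.uint8); cv2.fillConvexPoly(m,np.int32(np.round(poly(p)*2)),1)
        M=cv2.resize(mask.astype(np.uint8),None,fx=2,fy=2,interpolation=cv2.INTER_NEAREST)
        return 1-(m&M).sum()/(m|M).sum()
    q=minimize(cost,x0,method='Nelder-Mead',options=dict(initial_simplex=[x0,[x0[0]+.01,x0[1]],[x0[0],x0[1]+.01]],xatol=2e-4,fatol=1e-4))
    return q.x,1-q.fun
E
python3 - <<'E'
from h import *
C=cam('wrist');im=bot.camera('wrist')
print(bot.get_obs()['eef_pos'])
for d in bot.outline_of('wrist','can0')[:6]:
    if im[d['region']].mean(0).std()<5:
        x0=atz(C,*d['extent'][:2],.05)[:2]
        for zb in(0,.008): print(x0,zb,fit(im,C,d['region'],list(x0),zb))
bot.camera('scene');bot.camera('side')
for c in('scene','side'):
    im=bot.camera(c);C=cam(c)
    for d in bot.outline_of(c,'can0')[:6]:
      if im[d['region']].mean(0).std()<8:
        x0=atz(C,*d['extent'][:2],.05)[:2]; print(c,np.round(d['extent']),x0,fit(im,C,d['region'],list(x0),.008))
E
```

```text
[0.60016149 0.23883257 0.22374533]
[0.61480468 0.11344451] 0 (array([0.6160873 , 0.11657096]), np.float64(0.9593214617267279))
[0.61480468 0.11344451] 0.008 (array([0.61808446, 0.11980799]), np.float64(0.9541950299352088))
[0.54380493 0.20879266] 0 (array([0.53893532, 0.21118838]), np.float64(0.8202190780465541))
[0.54380493 0.20879266] 0.008 (array([0.54262016, 0.2114416 ]), np.float64(0.8509510869565218))
scene [420. 260.  20.  37.] [0.55236853 0.21884162] (array([0.5476239 , 0.21176025]), np.float64(0.7893533638145003))
scene [398. 292.  25.  33.] [0.61669853 0.12549205] (array([0.61640556, 0.11866588]), np.float64(0.9007470651013874))
side [287. 214.  25.  27.] [0.54356855 0.20769568] (array([0.54672712, 0.21016608]), np.float64(0.7161125319693095))
side [318. 219.  19.  23.] [0.615433   0.12173298] (array([0.61535785, 0.11888126]), np.float64(0.9394780677401444))
```

Run:
```python
from h import *
im=bot.camera('wrist'); a=im[100:360,240:560]
b=bot.camera('side')[180:250,250:350]
o=np.zeros((520,800,3),np.uint8); o[:,:640]=cv2.resize(a,(640,520)); 
b=cv2.resize(b,(160,112)); o[:112,640:]=b
b=bot.camera('scene')[220:320,370:450]; o[150:350,640:]=cv2.resize(b,(160,200),interpolation=cv2.INTER_CUBIC)
cv2.imwrite('pics/B6.png',o[:,:,::-1]); print(bot.get_obs()['clock'])
```

```text
14.6
```

View pics/B6.png

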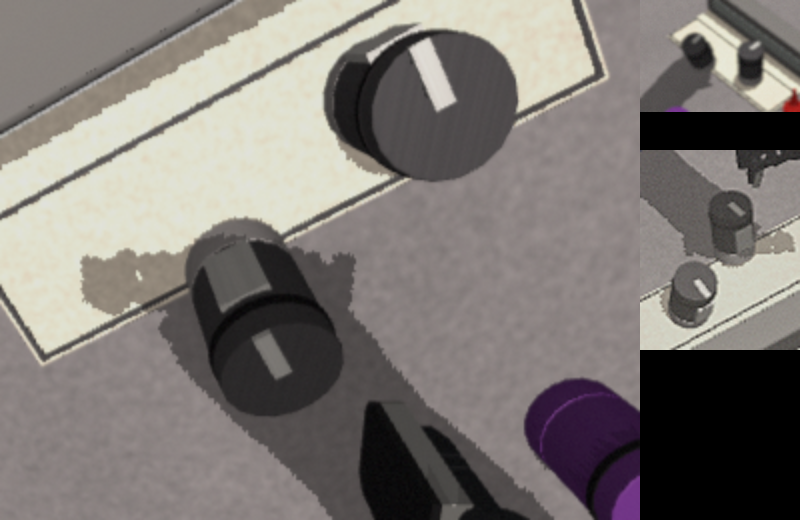

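B is leaning off the stage's front edge. I'll let it settle for a moment.

Request:
{"method": "drive_tool", "body": {
  "rows": [
    {"dx": 0,"dy": 0,"dz": 0,"wx": 0,"wy": 0,"wz": 0,"hand": 85},
    {"dx": 0,"dy": 0,"dz": 0,"wx": 0,"wy": 0,"wz": 0,"hand": 85},
    {"dx": 0,"dy": 0,"dz": 0,"wx": 0,"wy": 0,"wz": 0,"hand": 85},
    {"dx": 0,"dy": 0,"dz": 0,"wx": 0,"wy": 0,"wz": 0,"hand": 85},
    {"dx": 0,"dy": 0,"dz": 0,"wx": 0,"wy": 0,"wz": 0,"hand": 85},
    {"dx": 0,"dy": 0,"dz": 0,"wx": 0,"wy": 0,"wz": 0,"hand": 85}
  ]
}}

```text
clock: 15.2
eef_pos: [0.6011, 0.2392, 0.2258]
tool_rot: [0.983, -0.182, 0.0, 0.0]
ft_force: [-0.2, -0.5, 0.2]
grip_width: 0.0851
grasp_force: 0.0
```

```bash
cat >> h.py <<'E'
def fit5(obs,x0,h=.085,r=.028):
    "obs: list of (C,mask); p=(x,y,z of underside centre, tilt vector ax,ay = horizontal part of the axis)"
    t=np.linspace(0,2*np.pi,48,endpoint=False)
    def cost(p):
        a=np.array([p[3],p[4],0]);a[2]=np.sqrt(max(1-a@a,.01)); e=np.cross(a,[0,1,0]);e/=np.linalg.norm(e);f=np.cross(a,e)
        s=0
        for C,M in obs:
            P=[proj(C,np.array(p[:3])+a*z+r*(np.cos(k)*e+np.sin(k)*f)) for z in(0,h) for k in t]
            m=np.zeros((960,1280),np.uint8); cv2.fillConvexPoly(m,np.int32(np.round(cv2.convexHull(np.float32(P))*2)),1)
            s+=1-(m&M).sum()/(m|M).sum()
        return s/len(obs)
    obs=[(C,cv2.resize(M.astype(np.uint8),None,fx=2,fy=2,interpolation=cv2.INTER_NEAREST)) for C,M in obs]
    S=np.array([x0]+[np.array(x0)+np.eye(5)[i]*[.008,.008,.006,.2,.2][i] for i in range(5)])
    q=minimize(cost,x0,method='Nelder-Mead',options=dict(initial_simplex=S,maxiter=500,xatol=2e-4,fatol=1e-4)); return q.x.round(4),1-q.fun
E
python3 - <<'E'
from h import *
obs=[]
for c in('wrist','scene','side'):
    im=bot.camera(c);C=cam(c)
    for d in bot.outline_of(c,'can0')[:7]:
        x0=atz(C,*d['extent'][:2],.05)[:2]
        if im[d['region']].mean(0).std()<10: print(c,np.round(d['extent']),x0.round(3))
        if im[d['region']].mean(0).std()<10 and np.hypot(*(x0-[.55,.21]))<.05: obs.append((C,d['region']))
print(len(obs),fit5(obs,[.56,.21,.006,0,0]),fit5(obs[:1],[.56,.21,.006,0,0]))
E
```

```text
wrist [374. 256.  79.  96.] [0.544 0.207]
wrist [450. 148. 102.  79.] [0.617 0.113]
scene [418. 258.  26.  37.] [0.547 0.217]
scene [396. 291.  26.  40.] [0.612 0.122]
scene [246. 313. 109. 190.] [ 0.525 -0.253]
side [318. 220.  19.  27.] [0.614 0.122]
side [286. 213.  25.  24.] [0.544 0.211]
3 (array([ 0.5607,  0.2147,  0.0114, -0.3215, -0.0599]), np.float64(0.9286009822082545)) (array([ 0.5601,  0.214 ,  0.0137, -0.2381, -0.044 ]), np.float64(0.9807148943804099))
```

B has settled, leaning about 15° back over the stage edge, still with its mark towards the scanner. I'll grasp it along its own axis with the closing direction along stage y.

```bash
cat >> h.py <<'E'
def tgt2(x,y,z,phi,wy):
    "as tgt, then tool tilted by wy deg about its own y"
    o=bot.get_obs(); r0=R.from_quat(o['tool_rot']).as_matrix()
    a=np.radians(phi); ty=np.array([np.cos(a),np.sin(a),0]); tz=np.array([0,0,-1.]); tx=np.cross(ty,tz)
    r=np.stack([tx,ty,tz],1)@R.from_euler('y',wy,degrees=True).as_matrix(); t=r0.T@(np.array([x,y,z])-o['eef_pos'])/.05
    print('d',np.round(t,2),'w',np.round(np.degrees(R.from_matrix(r0.T@r).as_rotvec())/5,2),'toolz',r[:,2].round(3))
E
python3 - <<'E'
from h import *
tgt(.56,.208,.24,97.5)
E
```

```text
d [-0.54  0.88 -0.28] w [ 0.   0.  30.3] n rows ~ 17.6
```

Request:
{"method": "drive_tool", "body": {
  "rows": [
    {"dx": -0.05,"dy": 0.1,"dz": -0.2,"wx": 0,"wy": 0,"wz": 1.6,"hand": 85},
    {"dx": -0.1,"dy": 0.2,"dz": -0.28,"wx": 0,"wy": 0,"wz": 3.2,"hand": 85},
    {"dx": -0.15,"dy": 0.3,"dz": -0.28,"wx": 0,"wy": 0,"wz": 4.8,"hand": 85},
    {"dx": -0.2,"dy": 0.4,"dz": -0.28,"wx": 0,"wy": 0,"wz": 6.4,"hand": 85},
    {"dx": -0.25,"dy": 0.5,"dz": -0.28,"wx": 0,"wy": 0,"wz": 8,"hand": 85},
    {"dx": -0.3,"dy": 0.6,"dz": -0.28,"wx": 0,"wy": 0,"wz": 9.6,"hand": 85},
    {"dx": -0.35,"dy": 0.7,"dz": -0.28,"wx": 0,"wy": 0,"wz": 11.2,"hand": 85},
    {"dx": -0.4,"dy": 0.8,"dz": -0.28,"wx": 0,"wy": 0,"wz": 12.8,"hand": 85},
    {"dx": -0.5,"dy": 0.88,"dz": -0.28,"wx": 0,"wy": 0,"wz": 14.4,"hand": 85},
    {"dx": -0.54,"dy": 0.88,"dz": -0.28,"wx": 0,"wy": 0,"wz": 16,"hand": 85},
    {"dx": -0.54,"dy": 0.88,"dz": -0.28,"wx": 0,"wy": 0,"wz": 17.6,"hand": 85},
    {"dx": -0.54,"dy": 0.88,"dz": -0.28,"wx": 0,"wy": 0,"wz": 19.2,"hand": 85},
    {"dx": -0.54,"dy": 0.88,"dz": -0.28,"wx": 0,"wy": 0,"wz": 20.8,"hand": 85},
    {"dx": -0.54,"dy": 0.88,"dz": -0.28,"wx": 0,"wy": 0,"wz": 22.4,"hand": 85},
    {"dx": -0.54,"dy": 0.88,"dz": -0.28,"wx": 0,"wy": 0,"wz": 24,"hand": 85},
    {"dx": -0.54,"dy": 0.88,"dz": -0.28,"wx": 0,"wy": 0,"wz": 25.6,"hand": 85},
    {"dx": -0.54,"dy": 0.88,"dz": -0.28,"wx": 0,"wy": 0,"wz": 27.2,"hand": 85},
    {"dx": -0.54,"dy": 0.88,"dz": -0.28,"wx": 0,"wy": 0,"wz": 28.8,"hand": 85},
    {"dx": -0.54,"dy": 0.88,"dz": -0.28,"wx": 0,"wy": 0,"wz": 30.3,"hand": 85},
    {"dx": -0.54,"dy": 0.88,"dz": -0.28,"wx": 0,"wy": 0,"wz": 30.3,"hand": 85}
  ]
}}

```text
clock: 17.5
eef_pos: [0.5601, 0.2078, 0.2399]
tool_rot: [-0.066, 0.998, 0.0, 0.0]
ft_force: [0.3, -0.6, -0.4]
grip_width: 0.085
grasp_force: 0.0
```

Run:
```python
from h import *
print(bot.get_obs()['joint_pos'].round(2))
obs=[]
for c in('wrist','side'):
    im=bot.camera(c);C=cam(c)
    if c=='wrist': cv2.imwrite('pics/B7.png',im[:,:,::-1])
    for d in bot.outline_of(c,'can0')[:7]:
        x0=atz(C,*d['extent'][:2],.05)[:2]
        if im[d['region']].mean(0).std()<10: print(c,np.round(d['extent']),x0.round(3))
        if im[d['region']].mean(0).std()<10 and np.hypot(*(x0-[.55,.21]))<.05: obs.append((C,d['region']))
print(len(obs),fit5(obs,[.56,.21,.006,-.2,0]),fit5(obs[:1],[.56,.21,.006,-.2,0]))
tgt2(.523,.208,.1465,97.5,-15)
tgt2(.549,.2125,.05,97.5,-15)
```

```text
[0.36 0.44 0.28 1.41 0.   0.22]
wrist [331. 193.  68.  66.] [0.541 0.213]
wrist [225. 259.  84.  85.] [0.622 0.116]
side [319. 221.  20.  26.] [0.614 0.114]
side [287. 212.  23.  24.] [0.549 0.212]
side [369. 298. 134.  81.] [ 0.546 -0.239]
2 (array([ 0.5622,  0.2161,  0.0067, -0.3378, -0.0636]), np.float64(0.9376037791521785)) (array([ 0.5597,  0.2126,  0.0094, -0.302 , -0.0222]), np.float64(0.9619587211655201))
d [0.74 0.1  1.87] w [ 0.   -3.    0.02] toolz [ 0.257  0.034 -0.966]
d [0.21 0.12 3.8 ] w [ 0.   -3.    0.02] toolz [ 0.257  0.034 -0.966]
```

Request:
{"method": "drive_tool", "body": {
  "rows": [
    {"dx": 0.4,"dy": 0.05,"dz": 0.6,"wx": 0,"wy": -1.2,"wz": 0,"hand": 85},
    {"dx": 0.84,"dy": 0.1,"dz": 1.3,"wx": 0,"wy": -2.4,"wz": 0,"hand": 85},
    {"dx": 0.84,"dy": 0.1,"dz": 1.95,"wx": 0,"wy": -3.5,"wz": 0,"hand": 85},
    {"dx": 0.84,"dy": 0.1,"dz": 1.95,"wx": 0,"wy": -3.5,"wz": 0,"hand": 85},
    {"dx": 0.69,"dy": 0.1,"dz": 2.43,"wx": 0,"wy": -3.5,"wz": 0,"hand": 85},
    {"dx": 0.53,"dy": 0.1,"dz": 2.9,"wx": 0,"wy": -3.5,"wz": 0,"hand": 85},
    {"dx": 0.38,"dy": 0.12,"dz": 3.4,"wx": 0,"wy": -3.5,"wz": 0,"hand": 85},
    {"dx": 0.23,"dy": 0.12,"dz": 3.84,"wx": 0,"wy": -3.5,"wz": 0,"hand": 85},
    {"dx": 0.23,"dy": 0.12,"dz": 3.84,"wx": 0,"wy": -3.5,"wz": 0,"hand": 85},
    {"dx": 0.23,"dy": 0.12,"dz": 3.84,"wx": 0,"wy": -3.5,"wz": 0,"hand": 85}
  ]
}}

```text
clock: 18.7
eef_pos: [0.5477, 0.2121, 0.0477]
tool_rot: [-0.065, 0.986, 0.01, 0.151]
ft_force: [0.6, -0.7, 1.2]
grip_width: 0.0854
grasp_force: 0.0
```

Run:
```python
from h import *
im=bot.camera('wrist');cv2.imwrite('pics/B8.png',im[:,:,::-1])
o=bot.get_obs();print(o['eef_pos'],o['ft_force'])
for d in bot.look_for('wrist','can0')[:4]: print(np.round(d['extent']),d['score'])
```

```text
[0.54825275 0.21238619 0.04864519] [ 0.08948873 -0.62250966  0.29723922]
[326. 327. 175. 183.] 0.92
[137. 389. 112. 181.] 0.6
```

View pics/B8.png

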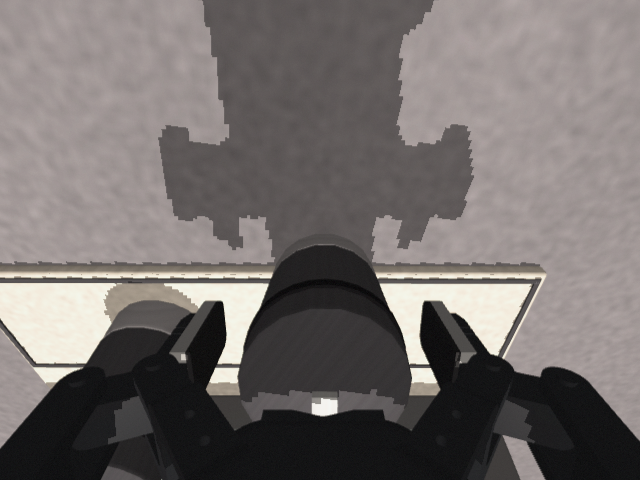

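The can sits between the pads and is aligned with the tool, with its rib at (325,405). Closing, lifting and righting it.

Request:
{"method": "drive_tool", "body": {
  "rows": [
    {"dx": 0,"dy": 0,"dz": 0,"wx": 0,"wy": 0,"wz": 0,"hand": 50},
    {"dx": 0,"dy": 0,"dz": 0,"wx": 0,"wy": 0,"wz": 0,"hand": 50},
    {"dx": 0,"dy": 0,"dz": 0,"wx": 0,"wy": 0,"wz": 0,"hand": 50},
    {"dx": 0,"dy": 0,"dz": 0,"wx": 0,"wy": 0,"wz": 0,"hand": 50},
    {"dx": 0,"dy": 0,"dz": 0,"wx": 0,"wy": 0,"wz": 0,"hand": 50},
    {"dx": 0,"dy": 0,"dz": 0,"wx": 0,"wy": 0,"wz": 0,"hand": 50},
    {"dx": 0,"dy": 0,"dz": 0,"wx": 0,"wy": 0,"wz": 0,"hand": 50},
    {"dx": -0.12,"dy": 0,"dz": -0.4,"wx": 0,"wy": 0,"wz": 0,"hand": 50},
    {"dx": -0.24,"dy": 0,"dz": -0.8,"wx": 0,"wy": 0,"wz": 0,"hand": 50},
    {"dx": -0.36,"dy": 0,"dz": -1.14,"wx": 0,"wy": 0,"wz": 0,"hand": 50},
    {"dx": -0.36,"dy": 0,"dz": -1.14,"wx": 0,"wy": 1,"wz": 0,"hand": 50},
    {"dx": -0.36,"dy": 0,"dz": -1.14,"wx": 0,"wy": 2,"wz": 0,"hand": 50},
    {"dx": -0.36,"dy": 0,"dz": -1.14,"wx": 0,"wy": 3,"wz": 0,"hand": 50},
    {"dx": -0.36,"dy": 0,"dz": -1.14,"wx": 0,"wy": 3.5,"wz": 0,"hand": 50},
    {"dx": -0.36,"dy": 0,"dz": -1.14,"wx": 0,"wy": 3.5,"wz": 0,"hand": 50},
    {"dx": -0.36,"dy": 0,"dz": -1.14,"wx": 0,"wy": 3.5,"wz": 0,"hand": 50}
  ]
}}

```text
clock: 20.4
eef_pos: [0.5476, 0.212, 0.1068]
tool_rot: [-0.065, 0.998, -0.0, -0.0]
ft_force: [0.2, 0.2, -2.5]
grip_width: 0.0551
grasp_force: 62.5
```

Run:
```python
from h import *
C=cam('wrist');im=bot.camera('wrist')
obs=[]
for c in ('scene','side','wrist'):
    im=bot.camera(c);C=cam(c)
    if c=='wrist': cv2.imwrite('pics/B9.png',im[:,:,::-1])
    for d in bot.outline_of(c,'can0')[:7]:
        x0=atz(C,*d['extent'][:2],.09)[:2]
        if c=='wrist' or (im[d['region']].mean(0).std()<10 and np.hypot(*(x0-[.55,.21]))<.05): print(c,np.round(d['extent']),x0.round(3)); 
        if c=='wrist' and abs(d['extent'][0]-323)<30:
            obs=[(C,d['region'])]; g=im.copy()
tgt(.602,.236,.08,97.5)
# rib
v0,v1,u0,u1=370,420,290,360
m=(im[v0:v1,u0:u1].min(2)>130).astype(np.uint8); ys,xs=np.nonzero(m)
print(xs.min()+u0,xs.max()+u0,ys.min()+v0,ys.max()+v0,len(xs))
a=cv2.imread('pics/A5.png'); m2=(a[v0:v1,u0:u1].min(2)>130); ys,xs=np.nonzero(m2);print('A5 ref',xs.min()+u0,xs.max()+u0,ys.min()+v0,ys.max()+v0)
g=lambda i:cv2.Canny(i[220:420,240:410],60,150)
```

```text
scene [420. 250.  22.  32.] [0.546 0.218]
side [286. 202.  18.  30.] [0.554 0.22 ]
wrist [323. 324. 168. 192.] [0.563 0.214]
wrist [100.   7.  72.  14.] [0.437 0.112]
wrist [153. 339. 144. 118.] [0.583 0.129]
d [-1.14  0.33  0.56] w [0.   0.01 0.  ] n rows ~ 1.3
311 334 392 414 537
A5 ref 315 335 392 414
```

Request:
{"method": "drive_tool", "body": {
  "rows": [
    {"dx": -0.4,"dy": 0.1,"dz": 0,"wx": 0,"wy": 0,"wz": 0,"hand": 50},
    {"dx": -0.8,"dy": 0.2,"dz": 0,"wx": 0,"wy": 0,"wz": 0,"hand": 50},
    {"dx": -1.14,"dy": 0.33,"dz": 0,"wx": 0,"wy": 0,"wz": 0,"hand": 50},
    {"dx": -1.14,"dy": 0.33,"dz": 0.4,"wx": 0,"wy": 0,"wz": 0,"hand": 50},
    {"dx": -1.14,"dy": 0.33,"dz": 0.8,"wx": 0,"wy": 0,"wz": 0,"hand": 50},
    {"dx": -1.14,"dy": 0.33,"dz": 1.0,"wx": 0,"wy": 0,"wz": 0,"hand": 50},
    {"dx": -1.14,"dy": 0.33,"dz": 1.05,"wx": 0,"wy": 0,"wz": 0,"hand": 50},
    {"dx": -1.14,"dy": 0.33,"dz": 1.05,"wx": 0,"wy": 0,"wz": 0,"hand": 50},
    {"dx": -1.14,"dy": 0.33,"dz": 1.05,"wx": 0,"wy": 0,"wz": 0,"hand": 50}
  ]
}}

```text
clock: 21.65
eef_pos: [0.6031, 0.2363, 0.0563]
tool_rot: [-0.065, 0.998, 0.0, 0.001]
ft_force: [0.0, 0.1, -1.8]
grip_width: 0.0546
grasp_force: 62.5
```

Request:
{"method": "drive_tool", "body": {
  "rows": [
    {"dx": 0,"dy": 0,"dz": 0.04,"wx": 0,"wy": 0,"wz": 0,"hand": 50},
    {"dx": 0,"dy": 0,"dz": 0.08,"wx": 0,"wy": 0,"wz": 0,"hand": 50},
    {"dx": 0,"dy": 0,"dz": 0.08,"wx": 0,"wy": 0,"wz": 0,"hand": 50},
    {"dx": 0,"dy": 0,"dz": 0.08,"wx": 0,"wy": 0,"wz": 0,"hand": 50}
  ]
}}

```text
clock: 22.05
eef_pos: [0.6026, 0.2361, 0.0514]
tool_rot: [-0.065, 0.998, 0.0, 0.0]
ft_force: [1.1, -0.2, -2.1]
grip_width: 0.0551
grasp_force: 62.5
```

Request:
{"method": "drive_tool", "body": {
  "rows": [
    {"dx": 0,"dy": 0,"dz": 0.02,"wx": 0,"wy": 0,"wz": 0,"hand": 50},
    {"dx": 0,"dy": 0,"dz": 0.04,"wx": 0,"wy": 0,"wz": 0,"hand": 50},
    {"dx": 0,"dy": 0,"dz": 0.04,"wx": 0,"wy": 0,"wz": 0,"hand": 50},
    {"dx": 0,"dy": 0,"dz": 0.04,"wx": 0,"wy": 0,"wz": 0,"hand": 50}
  ]
}}

```text
clock: 22.45
eef_pos: [0.6029, 0.2362, 0.0511]
tool_rot: [-0.065, 0.998, 0.0, 0.001]
ft_force: [-1.9, -0.3, 6.3]
grip_width: 0.0549
grasp_force: 63.3
```

Contact with the stage at 0.051. Releasing.

Request:
{"method": "drive_tool", "body": {
  "rows": [
    {"dx": 0,"dy": 0,"dz": -0.03,"wx": 0,"wy": 0,"wz": 0,"hand": 55},
    {"dx": 0,"dy": 0,"dz": -0.03,"wx": 0,"wy": 0,"wz": 0,"hand": 58},
    {"dx": 0,"dy": 0,"dz": -0.03,"wx": 0,"wy": 0,"wz": 0,"hand": 62},
    {"dx": 0,"dy": 0,"dz": -0.03,"wx": 0,"wy": 0,"wz": 0,"hand": 70},
    {"dx": 0,"dy": 0,"dz": -0.03,"wx": 0,"wy": 0,"wz": 0,"hand": 80},
    {"dx": 0,"dy": 0,"dz": -0.03,"wx": 0,"wy": 0,"wz": 0,"hand": 85},
    {"dx": 0,"dy": 0,"dz": -0.03,"wx": 0,"wy": 0,"wz": 0,"hand": 85},
    {"dx": 0,"dy": 0,"dz": -0.4,"wx": 0,"wy": 0,"wz": 0,"hand": 85},
    {"dx": 0,"dy": 0,"dz": -1.0,"wx": 0,"wy": 0,"wz": 0,"hand": 85},
    {"dx": 0,"dy": 0,"dz": -1.8,"wx": 0,"wy": 0,"wz": 0,"hand": 85},
    {"dx": 0,"dy": 0,"dz": -2.6,"wx": 0,"wy": 0,"wz": 0,"hand": 85},
    {"dx": 0,"dy": 0,"dz": -3.4,"wx": 0,"wy": 0,"wz": 0,"hand": 85},
    {"dx": 0,"dy": 0,"dz": -3.8,"wx": 0,"wy": 0,"wz": 0,"hand": 85},
    {"dx": 0,"dy": 0,"dz": -3.8,"wx": 0,"wy": 0,"wz": 0,"hand": 85},
    {"dx": 0,"dy": 0,"dz": -3.8,"wx": 0,"wy": 0,"wz": 0,"hand": 85},
    {"dx": 0,"dy": 0,"dz": -3.8,"wx": 0,"wy": 0,"wz": 0,"hand": 85}
  ]
}}

```text
clock: 24.05
eef_pos: [0.6015, 0.2357, 0.2369]
tool_rot: [-0.065, 0.998, -0.001, -0.002]
ft_force: [-0.6, -0.0, -0.5]
grip_width: 0.0849
grasp_force: 0.0
```

```bash
cat >> h.py <<'E'
def ribfit(im,C,cx,cy,z=.095):
    u,v=proj(C,[cx,cy,z-.002]); yy,xx=np.mgrid[:480,:640]
    pts=np.array([atz(C,a,b,z-.002)[:2] for a,b in zip(xx.ravel(),yy.ravel()) if abs(a-u)<60 and abs(b-v)<60])
    pix=np.array([(a,b) for a,b in zip(xx.ravel(),yy.ravel()) if abs(a-u)<60 and abs(b-v)<60])
    ins=np.hypot(*(pts-[cx,cy]).T)<.026; P=pix[ins]; I=im[P[:,1],P[:,0]].min(1).astype(float)
    th=np.percentile(I,50)+35; s=I>th; Q=pts[ins][s]
    m=np.zeros((480,640),np.uint8); m[P[s][:,1],P[s][:,0]]=1
    k,l,st,c=cv2.connectedComponentsWithStats(m); i=1+np.argmax(st[1:,4]); ys,xs=np.nonzero(l==i)
    Q=np.array([atz(C,a,b,z)[:2] for a,b in zip(xs,ys)]); w,V=np.linalg.eigh(np.cov(Q.T)); d=V[:,1]; d=d*np.sign(d@(Q.mean(0)-[cx,cy]))
    return np.degrees(np.arctan2(d[1],d[0])).round(1),len(Q),np.sqrt(w).round(4)
E
cat > chk.py <<'E'
from h import *
def chk():
  for c in('wrist','scene','side'):
    im=bot.camera(c);C=cam(c)
    if c=='wrist':cv2.imwrite('pics/chk.png',im[:,:,::-1])
    for d in bot.outline_of(c,'can0')[:7]:
        x0=atz(C,*d['extent'][:2],.05)[:2]
        if im[d['region']].mean(0).std()<10 and x0[0]>.5 and x0[1]>0:
            p,s=fit(im,C,d['region'],list(x0),.008); a=np.radians(7.55); e=p-[.608,.179]
            print(c,np.round(d['extent']),p.round(4),round(s,3),'stage xy',np.round([e@[np.cos(a),np.sin(a)],e@[-np.sin(a),np.cos(a)]],4), ribfit(im,C,*p) if c=='wrist' else '')
chk()
E
python3 chk.py; python3 -c "
from h import *
print(bot.get_obs()['joint_pos'].round(2)); tgt(.451,-.251,.34,86.5)"
```

```text
wrist [195. 218.  91.  80.] [0.6171 0.12  ] 0.958 stage xy [ 0.0013 -0.0596] (np.float64(9.3), 261, array([0.0025, 0.0067]))
wrist [324. 219.  65.  80.] [0.6024 0.2357] 0.97 stage xy [0.0019 0.0569] (np.float64(6.3), 248, array([0.0024, 0.0067]))
scene [397. 292.  26.  32.] [0.6166 0.1194] 0.942 stage xy [ 0.0007 -0.0603] 
scene [435. 273.  26.  34.] [0.6022 0.2352] 0.937 stage xy [0.0016 0.0565] 
side [320. 220.  19.  24.] [0.6158 0.1209] 0.91 stage xy [ 0.0001 -0.0586] 
side [297. 200.  13.  34.] [0.6051 0.2403] 0.795 stage xy [0.0052 0.0612] 
[0.37 0.55 0.45 1.48 0.   0.24]
d [ 4.27 -9.26 -2.03] w [-0.01 -0.02  2.2 ] n rows ~ 10.4
```

Both cans stand inside the outline with marks at 9.3° and 6.3°, against the wanted 7.5°. Now over to the dispenser.

Request:
{"method": "drive_tool", "body": {
  "rows": [
    {"dx": 0.3,"dy": -0.6,"dz": -0.6,"wx": 0,"wy": 0,"wz": 1.6,"hand": 85},
    {"dx": 0.7,"dy": -1.4,"dz": -1.2,"wx": 0,"wy": 0,"wz": 3.2,"hand": 85},
    {"dx": 1.1,"dy": -2.2,"dz": -1.6,"wx": 0,"wy": 0,"wz": 4.8,"hand": 85},
    {"dx": 1.5,"dy": -3.1,"dz": -2.0,"wx": 0,"wy": 0,"wz": 6.4,"hand": 85},
    {"dx": 1.9,"dy": -4.0,"dz": -2.03,"wx": 0,"wy": 0,"wz": 8,"hand": 85},
    {"dx": 2.3,"dy": -4.9,"dz": -2.03,"wx": 0,"wy": 0,"wz": 9.6,"hand": 85},
    {"dx": 2.7,"dy": -5.8,"dz": -2.03,"wx": 0,"wy": 0,"wz": 11.2,"hand": 85},
    {"dx": 3.1,"dy": -6.7,"dz": -2.03,"wx": 0,"wy": 0,"wz": 12.8,"hand": 85},
    {"dx": 3.5,"dy": -7.5,"dz": -2.03,"wx": 0,"wy": 0,"wz": 14.4,"hand": 85},
    {"dx": 3.9,"dy": -8.4,"dz": -2.03,"wx": 0,"wy": 0,"wz": 16,"hand": 85},
    {"dx": 4.27,"dy": -9.26,"dz": -2.03,"wx": 0,"wy": 0,"wz": 17.6,"hand": 85},
    {"dx": 4.27,"dy": -9.26,"dz": -2.03,"wx": 0,"wy": 0,"wz": 19.2,"hand": 85},
    {"dx": 4.27,"dy": -9.26,"dz": -2.03,"wx": 0,"wy": 0,"wz": 20.8,"hand": 85},
    {"dx": 4.27,"dy": -9.26,"dz": -2.03,"wx": 0,"wy": 0,"wz": 22.4,"hand": 85},
    {"dx": 4.27,"dy": -9.26,"dz": -2.03,"wx": 0,"wy": 0,"wz": 24,"hand": 85},
    {"dx": 4.27,"dy": -9.26,"dz": -2.03,"wx": 0,"wy": 0,"wz": 25.6,"hand": 85},
    {"dx": 4.27,"dy": -9.26,"dz": -2.03,"wx": 0,"wy": 0,"wz": 27.2,"hand": 85},
    {"dx": 4.27,"dy": -9.26,"dz": -2.03,"wx": 0,"wy": 0,"wz": 28.8,"hand": 85},
    {"dx": 4.27,"dy": -9.26,"dz": -2.03,"wx": 0,"wy": 0,"wz": 30.4,"hand": 85}
  ]
}}

```text
clock: 26.25
eef_pos: [0.4511, -0.2509, 0.3405]
tool_rot: [0.953, 0.302, -0.0, -0.0]
ft_force: [0.5, 0.2, 1.6]
grip_width: 0.0851
grasp_force: 0.0
```

```bash
python3 -c "
from h import *
print(bot.get_obs()['joint_pos'].round(2),bot.get_obs()['eef_pos']); tgt(.451,-.251,.34,-93.5)"
```

```text
[-0.51  0.26  0.28  1.59 -0.    2.02] [ 0.45105436 -0.25085362  0.34047522]
d [-0.    0.    0.01] w [-0.    0.    7.73] n rows ~ 4.5
```

Request:
{"method": "drive_tool", "body": {
  "rows": [
    {"dx": 0,"dy": 0,"dz": 0,"wx": 0,"wy": 0,"wz": 1.6,"hand": 85},
    {"dx": 0,"dy": 0,"dz": 0,"wx": 0,"wy": 0,"wz": 3.2,"hand": 85},
    {"dx": 0,"dy": 0,"dz": 0,"wx": 0,"wy": 0,"wz": 4.8,"hand": 85},
    {"dx": 0,"dy": 0,"dz": 0,"wx": 0,"wy": 0,"wz": 6.4,"hand": 85},
    {"dx": 0,"dy": 0,"dz": 0,"wx": 0,"wy": 0,"wz": 7.7,"hand": 85},
    {"dx": 0,"dy": 0,"dz": 0,"wx": 0,"wy": 0,"wz": 7.7,"hand": 85},
    {"dx": 0,"dy": 0,"dz": 0,"wx": 0,"wy": 0,"wz": 7.7,"hand": 85}
  ]
}}

```text
clock: 26.95
eef_pos: [0.4511, -0.2508, 0.3405]
tool_rot: [1.0, -0.025, -0.0, -0.0]
ft_force: [0.6, 0.6, 0.1]
grip_width: 0.085
grasp_force: 0.0
```

Run:
```python
from h import *
im=bot.camera('wrist');C=cam('wrist');cv2.imwrite('pics/C1.png',im[:,:,::-1]);cv2.imwrite('pics/C1c.png',im[:,:,::-1])
e=np.radians(-3.5);X=np.array([np.cos(e),np.sin(e),0]);Y=np.array([-X[1],X[0],0]);c=np.array([.451,-.251,0])
for z in(.214,.248): print(z,proj(C,c+[0,0,z]),[np.round(proj(C,c+[0,0,z]+q)) for q in(.02*X+.007*Y,.02*X-.007*Y,-.02*X+.007*Y,-.02*X-.007*Y,.078*X,-.078*X,.078*Y)])
```

```text
0.214 (np.float64(322.3529489065629), np.float64(230.40981785909193)) [array([314., 206.]), array([332., 206.]), array([313., 254.]), array([331., 254.]), array([323., 127.]), array([321., 317.]), array([224., 229.])]
0.248 (np.float64(322.26100377514666), np.float64(244.7258600462725)) [array([312., 217.]), array([333., 217.]), array([312., 271.]), array([332., 271.]), array([324., 128.]), array([321., 340.]), array([211., 244.])]
```

View pics/C1.png

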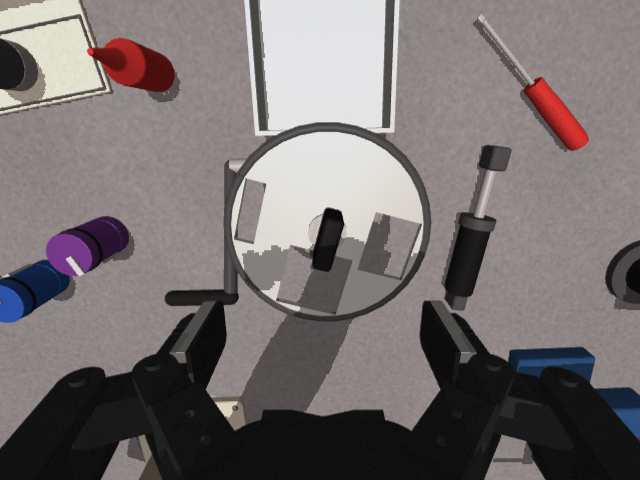

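The cap disc spans columns 226–430 and rows 124–320. Its bar runs from about (322,270) to (335,209), so the cap starts turned about 0.2 rad clockwise, and the lever grip is at (168–237,297). I've used all 14 views, so from here I work from numbers.

```bash
cat >> h.py <<'E'
def barfit(im,C,x0,th=60):
    "fit cap bar: x,y,angle(deg)"
    u,v=map(int,proj(C,[x0[0],x0[1],.235])); m=np.zeros((480,640),np.uint8)
    w=45; m[v-w:v+w,u-w:u+w]=(im[v-w:v+w,u-w:u+w].max(2)<th)
    k,l,st,c=cv2.connectedComponentsWithStats(m); i=1+np.argmax(st[1:,4]); m=(l==i).astype(np.uint8)
    M=cv2.resize(m,None,fx=2,fy=2,interpolation=cv2.INTER_NEAREST)
    def cost(p):
        a=np.radians(p[2]); X=np.array([np.cos(a),np.sin(a)]);Y=np.array([-X[1],X[0]])
        P=[proj(C,[*(np.array(p[:2])+s*.02*X+t*.007*Y),z]) for s in(-1,1) for t in(-1,1) for z in(.214,.248)]
        q=np.zeros((960,1280),np.uint8); cv2.fillConvexPoly(q,np.int32(np.round(cv2.convexHull(np.float32(P))*2)),1)
        return 1-(q&M).sum()/(q|M).sum()
    x0=np.array(x0,float); q=minimize(cost,x0,method='Nelder-Mead',options=dict(initial_simplex=[x0,x0+[.006,0,0],x0+[0,.006,0],x0+[0,0,12]],xatol=1e-4,fatol=1e-4))
    return q.x.round(4),1-q.fun,st[i].tolist()
def lines(im,C):
    g=cv2.cvtColor(im,cv2.COLOR_RGB2GRAY)
    return cv2.createLineSegmentDetector().detect(g)[0][:,0]
E
python3 - <<'E'
from h import *
im=cv2.imread('pics/C1.png')[:,:,::-1].copy();C=cam('wrist')
for th in(45,60,75): print(barfit(im,C,[.451,-.255,-17],th))
an=lambda d:np.degrees(np.arctan2(d[1],d[0]))
for l in lines(im,C):
    L=np.hypot(l[2]-l[0],l[3]-l[1]); m=(l[:2]+l[2:])/2
    if L>60 and 230<m[0]<410 and m[1]<140: z=.062
    elif L>30 and 160<m[0]<240 and 285<m[1]<310: z=.197
    elif L>18 and 226<m[0]<430 and 150<m[1]<315: z=.214
    else: continue
    a,b=atz(C,*l[:2],z),atz(C,*l[2:],z); print(z,np.round(l),'ang mod90',round((an(b-a)+45)%90-45,1),a.round(3)[:2],b.round(3)[:2])
E
```

```text
(array([  0.4495,  -0.2544, -15.3185]), np.float64(0.8722088629336998), [312, 208, 32, 64, 1276])
(array([  0.4504,  -0.2548, -16.4549]), np.float64(0.8794733288318703), [310, 208, 34, 64, 1321])
(array([  0.4491,  -0.2543, -17.0384]), np.float64(0.8991752230264265), [310, 208, 34, 64, 1351])
0.214 [311. 255. 325. 206.] ang mod90 -18.7 [ 0.43  -0.241] [ 0.471 -0.254]
0.062 [394.   1. 389. 127.] ang mod90 -1.6 [ 0.648 -0.335] [ 0.524 -0.331]
0.062 [259. 129. 249.   0.] ang mod90 -1.6 [ 0.529 -0.181] [ 0.656 -0.185]
0.214 [231. 209. 231. 237.] ang mod90 -9.0 [ 0.472 -0.181] [ 0.449 -0.178]
0.214 [238. 188. 232. 208.] ang mod90 -23.8 [ 0.488 -0.188] [ 0.472 -0.181]
0.214 [233. 237. 244. 179.] ang mod90 -17.5 [ 0.449 -0.18 ] [ 0.494 -0.194]
0.214 [246. 173. 237. 190.] ang mod90 -33.7 [ 0.499 -0.196] [ 0.487 -0.188]
0.062 [381. 127. 385.   1.] ang mod90 -1.6 [ 0.525 -0.322] [ 0.649 -0.326]
0.214 [266. 151. 246. 172.] ang mod90 41.2 [ 0.514 -0.213] [ 0.499 -0.196]
0.214 [411. 270. 424. 231.] ang mod90 -15.0 [ 0.414 -0.323] [ 0.446 -0.331]
0.214 [231. 238. 242. 269.] ang mod90 11.1 [ 0.448 
[... 2411 characters left out ...]
] [ 0.483 -0.331]
0.214 [352. 260. 335. 313.] ang mod90 -17.9 [ 0.424 -0.274] [ 0.376 -0.258]
0.214 [286. 314. 257. 297.] ang mod90 -38.6 [ 0.377 -0.216] [ 0.395 -0.193]
0.214 [400. 276. 418. 225.] ang mod90 -17.5 [ 0.409 -0.313] [ 0.451 -0.326]
0.214 [301. 294. 311. 270.] ang mod90 -25.1 [ 0.396 -0.23 ] [ 0.417 -0.24 ]
0.214 [400. 280. 357. 269.] ang mod90 -18.1 [ 0.405 -0.313] [ 0.416 -0.278]
0.214 [247. 181. 240. 218.] ang mod90 -17.7 [ 0.493 -0.196] [ 0.464 -0.187]
0.214 [233. 291. 231. 257.] ang mod90 -4.3 [ 0.402 -0.173] [ 0.432 -0.175]
0.214 [237. 174. 228. 197.] ang mod90 -28.3 [ 0.498 -0.189] [ 0.482 -0.18 ]
0.214 [326. 220. 319. 245.] ang mod90 -18.9 [ 0.46  -0.255] [ 0.439 -0.247]
```

```bash
python3 -c "
from h import *
tgt(.4505,-.2545,.231,-107.7)"
```

```text
d [-0.01  0.07  2.19] w [-0.    0.    2.96] n rows ~ 2.2
```

Request:
{"method": "drive_tool", "body": {
  "rows": [
    {"dx": 0,"dy": 0.07,"dz": 0.3,"wx": 0,"wy": 0,"wz": 1.5,"hand": 60},
    {"dx": -0.01,"dy": 0.07,"dz": 0.8,"wx": 0,"wy": 0,"wz": 2.96,"hand": 50},
    {"dx": -0.01,"dy": 0.07,"dz": 1.3,"wx": 0,"wy": 0,"wz": 2.96,"hand": 45},
    {"dx": -0.01,"dy": 0.07,"dz": 1.7,"wx": 0,"wy": 0,"wz": 2.96,"hand": 45},
    {"dx": -0.01,"dy": 0.07,"dz": 2.0,"wx": 0,"wy": 0,"wz": 2.96,"hand": 45},
    {"dx": -0.01,"dy": 0.07,"dz": 2.18,"wx": 0,"wy": 0,"wz": 2.96,"hand": 45},
    {"dx": -0.01,"dy": 0.07,"dz": 2.18,"wx": 0,"wy": 0,"wz": 2.96,"hand": 45},
    {"dx": -0.01,"dy": 0.07,"dz": 2.18,"wx": 0,"wy": 0,"wz": 2.96,"hand": 45}
  ]
}}

```text
clock: 27.8
eef_pos: [0.4507, -0.2545, 0.2322]
tool_rot: [0.988, -0.154, 0.0, 0.0]
ft_force: [0.6, 0.2, 0.9]
grip_width: 0.0449
grasp_force: 0.0
```

Run:
```python
from h import *
o=bot.get_obs();print(o['eef_pos'],o['ft_force'],o['joint_pos'].round(2))
```

```text
[ 0.4506991  -0.25450596  0.23215398] [0.57371712 0.1764311  0.88115161] [-0.51  0.28  0.03  1.32 -0.    2.94]
```

Request:
{"method": "drive_tool", "body": {
  "rows": [
    {"dx": 0,"dy": 0,"dz": 0,"wx": 0,"wy": 0,"wz": 0,"hand": 30},
    {"dx": 0,"dy": 0,"dz": 0,"wx": 0,"wy": 0,"wz": 0,"hand": 20},
    {"dx": 0,"dy": 0,"dz": 0,"wx": 0,"wy": 0,"wz": 0,"hand": 8},
    {"dx": 0,"dy": 0,"dz": 0,"wx": 0,"wy": 0,"wz": 0,"hand": 8},
    {"dx": 0,"dy": 0,"dz": 0,"wx": 0,"wy": 0,"wz": 0,"hand": 8},
    {"dx": 0,"dy": 0,"dz": 0,"wx": 0,"wy": 0,"wz": 0,"hand": 8},
    {"dx": 0,"dy": 0,"dz": 0,"wx": 0,"wy": 0,"wz": 0,"hand": 8}
  ]
}}

```text
clock: 28.5
eef_pos: [0.451, -0.2542, 0.2326]
tool_rot: [0.988, -0.154, 0.001, -0.0]
ft_force: [0.8, 2.4, 6.3]
grip_width: 0.0133
grasp_force: 59.4
```

Request:
{"method": "drive_tool", "body": {
  "rows": [
    {"dx": 0,"dy": 0,"dz": 0,"wx": 0,"wy": 0,"wz": -1.3,"hand": 8},
    {"dx": 0,"dy": 0,"dz": 0,"wx": 0,"wy": 0,"wz": -2.6,"hand": 8},
    {"dx": 0,"dy": 0,"dz": 0,"wx": 0,"wy": 0,"wz": -3.9,"hand": 8},
    {"dx": 0,"dy": 0,"dz": 0,"wx": 0,"wy": 0,"wz": -5.2,"hand": 8},
    {"dx": 0,"dy": 0,"dz": 0,"wx": 0,"wy": 0,"wz": -6.5,"hand": 8},
    {"dx": 0,"dy": 0,"dz": 0,"wx": 0,"wy": 0,"wz": -7.8,"hand": 8},
    {"dx": 0,"dy": 0,"dz": 0,"wx": 0,"wy": 0,"wz": -9.1,"hand": 8},
    {"dx": 0,"dy": 0,"dz": 0,"wx": 0,"wy": 0,"wz": -10.4,"hand": 8},
    {"dx": 0,"dy": 0,"dz": 0,"wx": 0,"wy": 0,"wz": -11.7,"hand": 8},
    {"dx": 0,"dy": 0,"dz": 0,"wx": 0,"wy": 0,"wz": -13,"hand": 8},
    {"dx": 0,"dy": 0,"dz": 0,"wx": 0,"wy": 0,"wz": -14.3,"hand": 8},
    {"dx": 0,"dy": 0,"dz": 0,"wx": 0,"wy": 0,"wz": -15.6,"hand": 8},
    {"dx": 0,"dy": 0,"dz": 0,"wx": 0,"wy": 0,"wz": -16.9,"hand": 8},
    {"dx": 0,"dy": 0,"dz": 0,"wx": 0,"wy": 0,"wz": -18.2,"hand": 8},
    {"dx": 0,"dy": 0,"dz": 0,"wx": 0,"wy": 0,"wz": -19.5,"hand": 8},
    {"dx": 0,"dy": 0,"dz": 0,"wx": 0,"wy": 0,"wz": -20.6,"hand": 8},
    {"dx": 0,"dy": 0,"dz": 0,"wx": 0,"wy": 0,"wz": -21.2,"hand": 8},
    {"dx": 0,"dy": 0,"dz": 0,"wx": 0,"wy": 0,"wz": -21.2,"hand": 8},
    {"dx": 0,"dy": 0,"dz": 0,"wx": 0,"wy": 0,"wz": -21.2,"hand": 8}
  ]
}}

```text
clock: 30.4
eef_pos: [0.4512, -0.2545, 0.2326]
tool_rot: [0.718, 0.696, 0.001, 0.001]
ft_force: [1.6, 0.9, 5.0]
grip_width: 0.0128
grasp_force: 59.3
```

Request:
{"method": "drive_tool", "body": {
  "rows": [
    {"dx": 0,"dy": 0,"dz": 0,"wx": 0,"wy": 0,"wz": 0,"hand": 20},
    {"dx": 0,"dy": 0,"dz": 0,"wx": 0,"wy": 0,"wz": 0,"hand": 35},
    {"dx": 0,"dy": 0,"dz": 0,"wx": 0,"wy": 0,"wz": 0,"hand": 45},
    {"dx": 0,"dy": 0,"dz": 0,"wx": 0,"wy": 0,"wz": 0,"hand": 45},
    {"dx": 0,"dy": 0,"dz": -0.6,"wx": 0,"wy": 0,"wz": 0,"hand": 45},
    {"dx": 0,"dy": 0,"dz": -1.4,"wx": 0,"wy": 0,"wz": 0,"hand": 85},
    {"dx": 0,"dy": 0,"dz": -2.2,"wx": 0,"wy": 0,"wz": 0,"hand": 85},
    {"dx": 0,"dy": 0,"dz": -2.2,"wx": 0,"wy": 0,"wz": 0,"hand": 85},
    {"dx": 0,"dy": 0,"dz": -2.2,"wx": 0,"wy": 0,"wz": 0,"hand": 85}
  ]
}}

```text
clock: 31.3
eef_pos: [0.4509, -0.2547, 0.3424]
tool_rot: [0.718, 0.696, 0.0, 0.001]
ft_force: [-0.3, -0.3, -0.7]
grip_width: 0.0848
grasp_force: 0.0
```

```bash
cat > cap.py <<'E'
from h import *
# orientation of the cap openings mod 90 by a length-weighted histogram of line segments inside the disc
im=bot.camera('wrist');C=cam('wrist');cv2.imwrite('pics/cap.png',im[:,:,::-1])
for th in(60,75): print(barfit(im,C,[.4505,-.2545,88],th))
A=[];W=[]
for l in lines(im,C):
    a,b=atz(C,*l[:2],.214),atz(C,*l[2:],.214); m=(a+b)/2; d=b-a
    if np.hypot(m[0]-.4505,m[1]+.2545)<.068 and np.linalg.norm(d)>.012:
        A.append((np.degrees(np.arctan2(d[1],d[0]))+45)%90-45);W.append(np.linalg.norm(d))
        print('%.1f %.3f'%(A[-1],W[-1]),(m-[.4505,-.2545,0]).round(3)[:2])
E
python3 cap.py
```

```text
(array([ 0.45  , -0.2547, 88.3271]), np.float64(0.8893888263967004), [313, 208, 20, 62, 1186])
(array([ 0.4499, -0.2546, 88.5764]), np.float64(0.9026883756152972), [313, 208, 20, 62, 1192])
2.4 0.016 [-0.004  0.019]
-0.5 0.014 [0.008 0.004]
-1.7 0.037 [ 0.05  -0.026]
-1.8 0.045 [ 0.024 -0.048]
-2.2 0.014 [-0.062  0.027]
-2.4 0.012 [-0.003 -0.033]
-1.1 0.019 [-0.029 -0.058]
-1.7 0.042 [0.068 0.001]
-1.2 0.020 [ 0.055 -0.021]
-2.0 0.022 [ 0.007 -0.022]
-1.8 0.041 [-0.009 -0.008]
-1.3 0.013 [ 0.037 -0.021]
-2.0 0.027 [0.066 0.008]
-1.7 0.015 [ 0.066 -0.014]
-1.5 0.035 [ 0.048 -0.024]
-1.7 0.018 [0.057 0.024]
2.5 0.014 [0.019 0.002]
-1.6 0.046 [-0.002 -0.066]
31.9 0.024 [ 0.056 -0.01 ]
-1.1 0.012 [-0.062 -0.021]
-1.7 0.034 [-0.055  0.006]
-2.5 0.018 [ 0.031 -0.011]
-2.5 0.014 [-0.063 -0.023]
-1.7 0.028 [-0.027 -0.031]
```

The cap openings now lie at -1.7°, which matches the dispenser yaw of -1.6°. Going to the lever.

Run:
```python
from h import *
tgt(.389,-.135,.30,-1.6); tgt(.389,-.135,.189,-1.6)
for i in range(20):
    l=-1.17+min(.13*i,2.45); print(round(l+1.17,2),'dy %.2f dz %.2f'%(2.4*(np.sin(l)+.9208),-2.4*(np.cos(l)-.3902)))
```

```text
d [ 2.35 -1.3   0.82] w [-0.01 -0.   -0.04] n rows ~ 2.8
d [ 2.35 -1.3   3.04] w [-0.01 -0.   -0.04] n rows ~ 4.1
0.0 dy 0.00 dz 0.00
0.13 dy 0.14 dz -0.28
0.26 dy 0.32 dz -0.54
0.39 dy 0.52 dz -0.77
0.52 dy 0.76 dz -0.97
0.65 dy 1.02 dz -1.15
0.78 dy 1.30 dz -1.28
0.91 dy 1.59 dz -1.38
1.04 dy 1.90 dz -1.44
1.17 dy 2.21 dz -1.46
1.3 dy 2.52 dz -1.44
1.43 dy 2.83 dz -1.38
1.56 dy 3.12 dz -1.28
1.69 dy 3.40 dz -1.15
1.82 dy 3.66 dz -0.97
1.95 dy 3.90 dz -0.77
2.08 dy 4.10 dz -0.54
2.21 dy 4.28 dz -0.28
2.34 dy 4.42 dz 0.00
2.45 dy 4.51 dz 0.25
```

Request:
{"method": "drive_tool", "body": {
  "rows": [
    {"dx": 0.8,"dy": -0.4,"dz": 0,"wx": 0,"wy": 0,"wz": 0,"hand": 60},
    {"dx": 1.6,"dy": -0.9,"dz": 0.1,"wx": 0,"wy": 0,"wz": 0,"hand": 50},
    {"dx": 2.35,"dy": -1.3,"dz": 0.3,"wx": 0,"wy": 0,"wz": 0,"hand": 45},
    {"dx": 2.35,"dy": -1.3,"dz": 0.82,"wx": 0,"wy": 0,"wz": 0,"hand": 45},
    {"dx": 2.35,"dy": -1.3,"dz": 1.5,"wx": 0,"wy": 0,"wz": 0,"hand": 45},
    {"dx": 2.35,"dy": -1.3,"dz": 2.1,"wx": 0,"wy": 0,"wz": 0,"hand": 45},
    {"dx": 2.35,"dy": -1.3,"dz": 2.6,"wx": 0,"wy": 0,"wz": 0,"hand": 45},
    {"dx": 2.35,"dy": -1.3,"dz": 3.02,"wx": 0,"wy": 0,"wz": 0,"hand": 45},
    {"dx": 2.35,"dy": -1.3,"dz": 3.02,"wx": 0,"wy": 0,"wz": 0,"hand": 45},
    {"dx": 2.35,"dy": -1.3,"dz": 3.02,"wx": 0,"wy": 0,"wz": 0,"hand": 45},
    {"dx": 2.35,"dy": -1.3,"dz": 3.02,"wx": 0,"wy": 0,"wz": 0,"hand": 30},
    {"dx": 2.35,"dy": -1.3,"dz": 3.02,"wx": 0,"wy": 0,"wz": 0,"hand": 20},
    {"dx": 2.35,"dy": -1.3,"dz": 3.02,"wx": 0,"wy": 0,"wz": 0,"hand": 8},
    {"dx": 2.35,"dy": -1.3,"dz": 3.02,"wx": 0,"wy": 0,"wz": 0,"hand": 8},
    {"dx": 2.35,"dy": -1.3,"dz": 3.02,"wx": 0,"wy": 0,"wz": 0,"hand": 8},
    {"dx": 2.35,"dy": -1.3,"dz": 3.02,"wx": 0,"wy": 0,"wz": 0,"hand": 8},
    {"dx": 2.35,"dy": -1.3,"dz": 3.02,"wx": 0,"wy": 0,"wz": 0,"hand": 8}
  ]
}}

```text
clock: 33.05
eef_pos: [0.3891, -0.1351, 0.1917]
tool_rot: [0.718, 0.696, -0.0, 0.001]
ft_force: [-3.1, 0.1, 6.3]
grip_width: 0.012
grasp_force: 58.6
```

Request:
{"method": "drive_tool", "body": {
  "rows": [
    {"dx": 0,"dy": 0.07,"dz": -0.14,"wx": 0,"wy": 0,"wz": 0,"hand": 8},
    {"dx": 0,"dy": 0.14,"dz": -0.28,"wx": 0,"wy": 0,"wz": 0,"hand": 8},
    {"dx": 0,"dy": 0.23,"dz": -0.41,"wx": 0,"wy": 0,"wz": 0,"hand": 8},
    {"dx": 0,"dy": 0.32,"dz": -0.54,"wx": 0,"wy": 0,"wz": 0,"hand": 8},
    {"dx": 0,"dy": 0.42,"dz": -0.66,"wx": 0,"wy": 0,"wz": 0,"hand": 8},
    {"dx": 0,"dy": 0.52,"dz": -0.77,"wx": 0,"wy": 0,"wz": 0,"hand": 8}
  ]
}}

```text
clock: 33.65
eef_pos: [0.4115, -0.1356, 0.2286]
tool_rot: [0.718, 0.696, -0.003, -0.003]
ft_force: [-10.4, -2.0, -0.4]
grip_width: 0.0117
grasp_force: 58.4
```

Request:
{"method": "drive_tool", "body": {
  "rows": [
    {"dx": 0,"dy": 0.12,"dz": -0.1,"wx": 0,"wy": 0,"wz": 0,"hand": 8},
    {"dx": 0,"dy": 0.24,"dz": -0.2,"wx": 0,"wy": 0,"wz": 0,"hand": 8},
    {"dx": 0,"dy": 0.5,"dz": -0.38,"wx": 0,"wy": 0,"wz": 0,"hand": 8},
    {"dx": 0,"dy": 0.78,"dz": -0.51,"wx": 0,"wy": 0,"wz": 0,"hand": 8},
    {"dx": 0,"dy": 1.07,"dz": -0.61,"wx": 0,"wy": 0,"wz": 0,"hand": 8},
    {"dx": 0,"dy": 1.38,"dz": -0.67,"wx": 0,"wy": 0,"wz": 0,"hand": 8},
    {"dx": 0,"dy": 1.69,"dz": -0.69,"wx": 0,"wy": 0,"wz": 0,"hand": 8},
    {"dx": 0,"dy": 2.0,"dz": -0.67,"wx": 0,"wy": 0,"wz": 0,"hand": 8},
    {"dx": 0,"dy": 2.31,"dz": -0.61,"wx": 0,"wy": 0,"wz": 0,"hand": 8},
    {"dx": 0,"dy": 2.6,"dz": -0.51,"wx": 0,"wy": 0,"wz": 0,"hand": 8}
  ]
}}

```text
clock: 34.65
eef_pos: [0.5457, -0.1394, 0.2573]
tool_rot: [0.718, 0.696, 0.001, 0.001]
ft_force: [-3.5, 3.4, 16.1]
grip_width: 0.0117
grasp_force: 64.2
```

Request:
{"method": "drive_tool", "body": {
  "rows": [
    {"dx": 0,"dy": 0.14,"dz": 0.06,"wx": 0,"wy": 0,"wz": 0,"hand": 8},
    {"dx": 0,"dy": 0.28,"dz": 0.13,"wx": 0,"wy": 0,"wz": 0,"hand": 8},
    {"dx": 0,"dy": 0.41,"dz": 0.22,"wx": 0,"wy": 0,"wz": 0,"hand": 8},
    {"dx": 0,"dy": 0.54,"dz": 0.31,"wx": 0,"wy": 0,"wz": 0,"hand": 8},
    {"dx": 0,"dy": 0.66,"dz": 0.41,"wx": 0,"wy": 0,"wz": 0,"hand": 8},
    {"dx": 0,"dy": 0.78,"dz": 0.51,"wx": 0,"wy": 0,"wz": 0,"hand": 8},
    {"dx": 0,"dy": 0.88,"dz": 0.62,"wx": 0,"wy": 0,"wz": 0,"hand": 8},
    {"dx": 0,"dy": 0.98,"dz": 0.74,"wx": 0,"wy": 0,"wz": 0,"hand": 8},
    {"dx": 0,"dy": 1.07,"dz": 0.87,"wx": 0,"wy": 0,"wz": 0,"hand": 8},
    {"dx": 0,"dy": 1.16,"dz": 1.0,"wx": 0,"wy": 0,"wz": 0,"hand": 8},
    {"dx": 0,"dy": 1.23,"dz": 1.14,"wx": 0,"wy": 0,"wz": 0,"hand": 8},
    {"dx": 0,"dy": 1.3,"dz": 1.28,"wx": 0,"wy": 0,"wz": 0,"hand": 8},
    {"dx": 0,"dy": 1.35,"dz": 1.4,"wx": 0,"wy": 0,"wz": 0,"hand": 8},
    {"dx": 0,"dy": 1.39,"dz": 1.53,"wx": 0,"wy": 0,"wz": 0,"hand": 8},
    {"dx": 0,"dy": 1.39,"dz": 1.53,"wx": 0,"wy": 0,"wz": 0,"hand": 8}
  ]
}}

```text
clock: 36.15
eef_pos: [0.6145, -0.1417, 0.1778]
tool_rot: [0.718, 0.696, -0.0, -0.0]
ft_force: [-5.3, 1.5, 4.4]
grip_width: 0.0118
grasp_force: 67.7
```

Request:
{"method": "drive_tool", "body": {
  "rows": [
    {"dx": 0,"dy": 0,"dz": 0.04,"wx": 0,"wy": 0,"wz": 0,"hand": 8},
    {"dx": 0,"dy": 0.01,"dz": 0.08,"wx": 0,"wy": 0,"wz": 0,"hand": 8},
    {"dx": 0,"dy": 0.01,"dz": 0.12,"wx": 0,"wy": 0,"wz": 0,"hand": 8},
    {"dx": 0,"dy": 0.01,"dz": 0.12,"wx": 0,"wy": 0,"wz": 0,"hand": 8},
    {"dx": 0,"dy": 0.01,"dz": 0.12,"wx": 0,"wy": 0,"wz": 0,"hand": 8}
  ]
}}

```text
clock: 36.65
eef_pos: [0.6146, -0.1417, 0.1775]
tool_rot: [0.718, 0.696, 0.001, 0.001]
ft_force: [-13.6, 3.6, 26.1]
grip_width: 0.0119
grasp_force: 70.3
```

At the stop: force rose with no motion. Waiting for the balls to run out.

Request:
{"method": "drive_tool", "body": {
  "rows": [
    {"dx": 0,"dy": -0.01,"dz": -0.06,"wx": 0,"wy": 0,"wz": 0,"hand": 8},
    {"dx": 0,"dy": -0.01,"dz": -0.06,"wx": 0,"wy": 0,"wz": 0,"hand": 8},
    {"dx": 0,"dy": -0.01,"dz": -0.06,"wx": 0,"wy": 0,"wz": 0,"hand": 8},
    {"dx": 0,"dy": -0.01,"dz": -0.06,"wx": 0,"wy": 0,"wz": 0,"hand": 8},
    {"dx": 0,"dy": -0.01,"dz": -0.06,"wx": 0,"wy": 0,"wz": 0,"hand": 8},
    {"dx": 0,"dy": -0.01,"dz": -0.06,"wx": 0,"wy": 0,"wz": 0,"hand": 8},
    {"dx": 0,"dy": -0.01,"dz": -0.06,"wx": 0,"wy": 0,"wz": 0,"hand": 8},
    {"dx": 0,"dy": -0.01,"dz": -0.06,"wx": 0,"wy": 0,"wz": 0,"hand": 8},
    {"dx": 0,"dy": -0.01,"dz": -0.06,"wx": 0,"wy": 0,"wz": 0,"hand": 8},
    {"dx": 0,"dy": -0.01,"dz": -0.06,"wx": 0,"wy": 0,"wz": 0,"hand": 8},
    {"dx": 0,"dy": -0.01,"dz": -0.06,"wx": 0,"wy": 0,"wz": 0,"hand": 8},
    {"dx": 0,"dy": -0.01,"dz": -0.06,"wx": 0,"wy": 0,"wz": 0,"hand": 8},
    {"dx": 0,"dy": -0.01,"dz": -0.06,"wx": 0,"wy": 0,"wz": 0,"hand": 8},
    {"dx": 0,"dy": -0.01,"dz": -0.06,"wx": 0,"wy": 0,"wz": 0,"hand": 8},
    {"dx": 0,"dy": -0.01,"dz": -0.06,"wx": 0,"wy": 0,"wz": 0,"hand": 8},
    {"dx": 0,"dy": -0.01,"dz": -0.06,"wx": 0,"wy": 0,"wz": 0,"hand": 8},
    {"dx": 0,"dy": -0.01,"dz": -0.06,"wx": 0,"wy": 0,"wz": 0,"hand": 8},
    {"dx": 0,"dy": -0.01,"dz": -0.06,"wx": 0,"wy": 0,"wz": 0,"hand": 8},
    {"dx": 0,"dy": -0.01,"dz": -0.06,"wx": 0,"wy": 0,"wz": 0,"hand": 8},
    {"dx": 0,"dy": -0.01,"dz": -0.06,"wx": 0,"wy": 0,"wz": 0,"hand": 8}
  ]
}}

```text
clock: 38.65
eef_pos: [0.6145, -0.1417, 0.1776]
tool_rot: [0.718, 0.696, 0.001, 0.001]
ft_force: [-9.1, 2.4, 14.1]
grip_width: 0.0118
grasp_force: 69.1
```

```bash
cat > balls.py <<'E'
from h import *
for c in('scene','side','wrist'):
    im=bot.camera(c);C=cam(c);cv2.imwrite(f'pics/balls_{c}.png',im[:,:,::-1])
    for t in('ball0_center','ball_big_center'):
        print(c,t,[(np.round(d['extent']).tolist(),round(d['score'],2),atz(C,*d['extent'][:2],.016).round(3)[:2].tolist()) for d in bot.look_for(c,t)])
print(bot.get_obs()['clock'])
E
python3 balls.py
```

```text
scene ball0_center [([274.0, 378.0, 11.0, 10.0], 0.54, [0.699, -0.241])]
scene ball_big_center []
side ball0_center []
side ball_big_center []
wrist ball0_center [([406.0, 318.0, 25.0, 25.0], 0.55, [0.693, -0.245])]
wrist ball_big_center []
39.1
```

Run:
```python
from h import *
for c in('wrist','scene','side'):
    im=cv2.imread(f'pics/balls_{c}.png')[:,:,::-1]; C=cam(c)
    # rectify tray floor z=.005: 1 mm/px
    e=np.radians(-1.6);X=np.array([np.cos(e),np.sin(e),0]);Y=np.array([-X[1],X[0],0]);o=np.array([.627,-.259,.016])
    g=np.array([[proj(C,o+X*(i/1000)+Y*(j/1000)) for i in range(-100,101)] for j in range(-75,76)],np.float32)
    r=cv2.remap(im.copy(),g[...,0],g[...,1],cv2.INTER_LINEAR); gr=cv2.cvtColor(r,cv2.COLOR_RGB2GRAY)
    cv2.imwrite(f'pics/rect_{c}.png',r[:,:,::-1])
    h=cv2.HoughCircles(cv2.medianBlur(gr,3),cv2.HOUGH_GRADIENT,1,15,param1=80,param2=12,minRadius=9,maxRadius=14)
    print(c,None if h is None else [((q[0]-100).round(),(q[1]-75).round(),q[2].round(1)) for q in h[0]])
    s=cv2.resize(gr,(50,38),interpolation=cv2.INTER_AREA)
    if c!='side': print('\n'.join(''.join(' .:-=+*#%@'[min(9,v*10//256)] for v in row) for row in s))
```

```text
wrist [(np.float32(90.0), np.float32(6.0), np.float32(9.6)), (np.float32(68.0), np.float32(16.0), np.float32(12.2))]<stdin>:12: RuntimeWarning: overflow encountered in scalar multiply
Traceback (most recent call last):
OverflowError: Python integer 256 out of bounds for uint8
```

```bash
cat > rect.py <<'E'
from h import *
import sys
def rect(c,im,C,z=.016):
    e=np.radians(-1.6);X=np.array([np.cos(e),np.sin(e),0]);Y=np.array([-X[1],X[0],0]);o=np.array([.627,-.259,z])
    g=np.array([[proj(C,o+X*(i/1000)+Y*(j/1000)) for i in range(-100,101)] for j in range(-75,76)],np.float32)
    r=cv2.remap(im.copy(),g[...,0],g[...,1],cv2.INTER_LINEAR); gr=cv2.cvtColor(r,cv2.COLOR_RGB2GRAY)
    h=cv2.HoughCircles(cv2.medianBlur(gr,3),cv2.HOUGH_GRADIENT,1,15,param1=80,param2=11,minRadius=9,maxRadius=14)
    print(c,None if h is None else [[int(q[0]-100),int(q[1]-75),float(q[2].round(1))] for q in h[0]])
    s=cv2.resize(cv2.createCLAHE(3,(2,2)).apply(gr),(67,38),interpolation=cv2.INTER_AREA).astype(int)
    print('\n'.join(''.join(' .:-=+*#%@'[min(9,v*10//256)] for v in row) for row in s))
if __name__=='__main__':
  for c in sys.argv[1:]: rect(c,cv2.imread(f'pics/balls_{c}.png')[:,:,::-1],cam(c))
E
python3 rect.py wrist scene side
```

```text
wrist [[89, 5, 9.600000381469727], [62, 18, 12.199999809265137], [-50, -7, 10.899999618530273]]
.......:::..........**+-........=+++..........::... ....:::::::::::
:...................----........:+++:............ ......:::::::::::
:...................-=--...:.....*%*:........... .... .:::::::::::-
:...................:==:.........*@*...................::::::::::--
::..................:--....:.....+%=............. ... ::::::::::---
::..................:::...........::............. ....:::::::::----
::...................:............::..................::::...:---:.
..:..................:............:... ... . .       ......::---:..
.....................:............:......... ..... .......:---:....
.....................:.....:......:......................:--::.....
.....................:............:......................:-:.......
.....................:............:.................. ...:.........
.....................:............:........ . .... ... ......:::...
.....................:............:............ . . ........:::::..
:=-:.................:.......... .:. ..............:
[... 6243 characters left out ...]
#########*+=-::--:::
.:=++=---=*##*+==---==-:..:+*#%#*=.    =#%@@%%###########*+=:::::::
:-+**+=-=*####+=-====-:...-+****+=:.  .=*%@@%%############*+-::::::
-+***+===+####*+====-:...:--==+++==--::=*%%@%%#############*+-:.:::
+****+====+***++++=-:. .-=-::.::--==++++**#%%%##############*=-:..:
*****++====+++++++=-. .-++=:......::=++++****###############*+=:...
*****++=====+++++=-:..:+**=:.........::-=++***###########%%%#*+-:..
******+=====+++++-:..:+*#*+:.............:-+**###########%%%#*+=:..
*****++=====++++=-..:=*##*=:............ ..-+*##########****++=-::.
*****+==-====++=-:..-+###*=:...............-+*#########**+===----:.
####*+==--=====-:..:+####*=:...............-+*#########*+=-:::---:.
```

At least one ball lies in the tray at about (0.695,-0.243), with probably more against its far wall. Swinging the hopper back up now; then I'll check both the tray and the hopper mouth.

Request:
{"method": "drive_tool", "body": {
  "rows": [
    {"dx": 0,"dy": -0.05,"dz": -0.18,"wx": 0,"wy": 0,"wz": 0,"hand": 8},
    {"dx": 0,"dy": -0.1,"dz": -0.3,"wx": 0,"wy": 0,"wz": 0,"hand": 8},
    {"dx": 0,"dy": -0.23,"dz": -0.58,"wx": 0,"wy": 0,"wz": 0,"hand": 8},
    {"dx": 0,"dy": -0.41,"dz": -0.84,"wx": 0,"wy": 0,"wz": 0,"hand": 8},
    {"dx": 0,"dy": -0.61,"dz": -1.07,"wx": 0,"wy": 0,"wz": 0,"hand": 8},
    {"dx": 0,"dy": -0.85,"dz": -1.27,"wx": 0,"wy": 0,"wz": 0,"hand": 8},
    {"dx": 0,"dy": -1.11,"dz": -1.45,"wx": 0,"wy": 0,"wz": 0,"hand": 8},
    {"dx": 0,"dy": -1.39,"dz": -1.58,"wx": 0,"wy": 0,"wz": 0,"hand": 8},
    {"dx": 0,"dy": -1.68,"dz": -1.68,"wx": 0,"wy": 0,"wz": 0,"hand": 8},
    {"dx": 0,"dy": -1.99,"dz": -1.74,"wx": 0,"wy": 0,"wz": 0,"hand": 8},
    {"dx": 0,"dy": -2.3,"dz": -1.76,"wx": 0,"wy": 0,"wz": 0,"hand": 8}
  ]
}}

```text
clock: 40.2
eef_pos: [0.5078, -0.1388, 0.2703]
tool_rot: [0.718, 0.696, 0.008, 0.01]
ft_force: [12.8, 1.7, 2.0]
grip_width: 0.0114
grasp_force: 57.9
```

Request:
{"method": "drive_tool", "body": {
  "rows": [
    {"dx": 0,"dy": -0.31,"dz": 0.02,"wx": 0,"wy": 0,"wz": 0,"hand": 8},
    {"dx": 0,"dy": -0.62,"dz": 0.08,"wx": 0,"wy": 0,"wz": 0,"hand": 8},
    {"dx": 0,"dy": -0.91,"dz": 0.18,"wx": 0,"wy": 0,"wz": 0,"hand": 8},
    {"dx": 0,"dy": -1.19,"dz": 0.31,"wx": 0,"wy": 0,"wz": 0,"hand": 8},
    {"dx": 0,"dy": -1.45,"dz": 0.49,"wx": 0,"wy": 0,"wz": 0,"hand": 8},
    {"dx": 0,"dy": -1.69,"dz": 0.69,"wx": 0,"wy": 0,"wz": 0,"hand": 8},
    {"dx": 0,"dy": -1.89,"dz": 0.92,"wx": 0,"wy": 0,"wz": 0,"hand": 8},
    {"dx": 0,"dy": -2.07,"dz": 1.18,"wx": 0,"wy": 0,"wz": 0,"hand": 8},
    {"dx": 0,"dy": -2.15,"dz": 1.32,"wx": 0,"wy": 0,"wz": 0,"hand": 8},
    {"dx": 0,"dy": -2.21,"dz": 1.46,"wx": 0,"wy": 0,"wz": 0,"hand": 8},
    {"dx": 0,"dy": -2.22,"dz": 1.52,"wx": 0,"wy": 0,"wz": 0,"hand": 8},
    {"dx": 0,"dy": -2.22,"dz": 1.55,"wx": 0,"wy": 0,"wz": 0,"hand": 8},
    {"dx": 0,"dy": -2.22,"dz": 1.55,"wx": 0,"wy": 0,"wz": 0,"hand": 8}
  ]
}}

```text
clock: 41.5
eef_pos: [0.3891, -0.1354, 0.1884]
tool_rot: [0.718, 0.696, 0.0, 0.002]
ft_force: [-6.4, 1.9, 14.9]
grip_width: 0.012
grasp_force: 76.4
```

Request:
{"method": "drive_tool", "body": {
  "rows": [
    {"dx": 0,"dy": -0.01,"dz": 0.04,"wx": 0,"wy": 0,"wz": 0,"hand": 8},
    {"dx": 0,"dy": -0.01,"dz": 0.08,"wx": 0,"wy": 0,"wz": 0,"hand": 8},
    {"dx": 0,"dy": -0.01,"dz": 0.08,"wx": 0,"wy": 0,"wz": 0,"hand": 8}
  ]
}}

```text
clock: 41.8
eef_pos: [0.3892, -0.1354, 0.1881]
tool_rot: [0.718, 0.696, 0.001, 0.003]
ft_force: [-14.3, 5.3, 40.0]
grip_width: 0.0118
grasp_force: 78.9
```

At the stop again, so the hopper is fully upright. Releasing the lever and looking straight down into the mouth.

Request:
{"method": "drive_tool", "body": {
  "rows": [
    {"dx": 0,"dy": 0.01,"dz": -0.12,"wx": 0,"wy": 0,"wz": 0,"hand": 8},
    {"dx": 0,"dy": 0.01,"dz": -0.12,"wx": 0,"wy": 0,"wz": 0,"hand": 25},
    {"dx": 0,"dy": 0.01,"dz": -0.12,"wx": 0,"wy": 0,"wz": 0,"hand": 45},
    {"dx": 0,"dy": 0.01,"dz": -0.12,"wx": 0,"wy": 0,"wz": 0,"hand": 45},
    {"dx": 0,"dy": 0.01,"dz": -0.12,"wx": 0,"wy": 0,"wz": 0,"hand": 45},
    {"dx": 0,"dy": 0.01,"dz": -0.8,"wx": 0,"wy": 0,"wz": 0,"hand": 45},
    {"dx": 0,"dy": 0.01,"dz": -1.6,"wx": 0,"wy": 0,"wz": 0,"hand": 45},
    {"dx": 0,"dy": 0.01,"dz": -2.5,"wx": 0,"wy": 0,"wz": 0,"hand": 45},
    {"dx": 0,"dy": 0.01,"dz": -3.2,"wx": 0,"wy": 0,"wz": 0,"hand": 45},
    {"dx": -0.7,"dy": 0.4,"dz": -3.4,"wx": 0,"wy": 0,"wz": 0,"hand": 45},
    {"dx": -1.4,"dy": 0.8,"dz": -3.4,"wx": 0,"wy": 0,"wz": 0,"hand": 45},
    {"dx": -2.1,"dy": 1.2,"dz": -3.4,"wx": 0,"wy": 0,"wz": 0,"hand": 45},
    {"dx": -2.8,"dy": 1.6,"dz": -3.4,"wx": 0,"wy": 0,"wz": 0,"hand": 45},
    {"dx": -3.5,"dy": 2.0,"dz": -3.4,"wx": 0,"wy": 0,"wz": 0,"hand": 45},
    {"dx": -4.0,"dy": 2.15,"dz": -3.4,"wx": 0,"wy": 0,"wz": 0,"hand": 45},
    {"dx": -4.0,"dy": 2.15,"dz": -3.4,"wx": 0,"wy": 0,"wz": 0,"hand": 45},
    {"dx": -4.0,"dy": 2.15,"dz": -3.4,"wx": 0,"wy": 0,"wz": 0,"hand": 45}
  ]
}}

```text
clock: 43.5
eef_pos: [0.4892, -0.3384, 0.3501]
tool_rot: [0.718, 0.696, -0.0, -0.001]
ft_force: [-1.2, 0.2, 0.1]
grip_width: 0.0451
grasp_force: 0.0
```

```bash
python3 balls.py
python3 - <<'E'
from rect import *
im=cv2.imread('pics/balls_wrist.png')[:,:,::-1];C=cam('wrist');rect('wrist',im,C)
# view into the mouth, rectified at ball height z~.12
for z in(.11,):
    e=np.radians(-1.6);X=np.array([np.cos(e),np.sin(e),0]);Y=np.array([-X[1],X[0],0]);o=np.array([.4965,-.2555,z])
    g=np.array([[proj(C,o+X*(i/1000)+Y*(j/1000)) for i in range(-50,51)] for j in range(50,-51,-1)],np.float32)
    r=cv2.remap(im.copy(),g[...,0],g[...,1],cv2.INTER_LINEAR); gr=cv2.cvtColor(r,cv2.COLOR_RGB2GRAY)
    s=cv2.resize(cv2.equalizeHist(gr),(70,40),interpolation=cv2.INTER_AREA).astype(int)
    print('\n'.join(''.join(' .:-=+*#%@'[min(9,v*10//256)] for v in row) for row in s))
    h=cv2.HoughCircles(cv2.medianBlur(gr,3),cv2.HOUGH_GRADIENT,1,15,param1=80,param2=11,minRadius=8,maxRadius=28);print(None if h is None else h[0]-[50,50,0])
E
```

```text
scene ball0_center [([274.0, 375.0, 8.0, 13.0], 0.46, [0.692, -0.242])]
scene ball_big_center []
side ball0_center []
side ball_big_center []
wrist ball0_center [([479.0, 108.0, 16.0, 20.0], 0.55, [0.694, -0.244])]
wrist ball_big_center [([331.0, 124.0, 36.0, 43.0], 0.62, [0.503, -0.257])]
43.95
wrist [[86, 7, 11.0], [83, -16, 13.399999618530273], [69, 15, 9.600000381469727]]
%+--:-*###############################***********************+---::
@%+--:+@@@@@@@@@@@@@@@@@@@@@@@@@@@@@@@@@@@@@@@@@@@@%%%%%%%%%%#==-::
@@%=-::#@@@@@@@@@@@@@@@@@@@@@@@@@@@@@@@@@@@@@@%%%%%%%%%%%%%%%#==-::
@@@#--:-%@@@@@@@@@@@@@@@@@@@@@@@@@@@@@@@@@@@@@@%%%%%%%%%%%%%%#==-::
@@@@*:-:*@@@@@@@@@@@@@@@@@@@@@@@@@@@@@@@@@@@@@@@@@@@@@@@%%%%%#==-::
@@@@%--::%@@@@@@@@@@@@@@@@@@@@@@@@@@@@@@@@@@@@@@@@@@@@@@%%%%%#==-::
@@@@@*:-:=@@@@@@@@@@@@@@@@@@@@@@@@@@@@@@@@@@@@@@%%%%%%%%%%%%%*==-::
@@@@@%=--:%@@@@@@@@@@@@@@@@@@@@@@@@@@@@@@@@@@@@@@@@%%%%%%%%%%#==-::
#******--:*@@@@@@@@@@@@@@@@@@@@@@@@@@@@@@@@@@@@@@@@@@@%%%%%%%*==-::
--::-+%=-:-@@@@@@@@@@@@@@@@@@@@@@@@@@@@@@@@@@@@@@@@%%%%%%%%%%*==-::
:..:=*%*:-:#@@@@@@@@@@@@@@@@@@@@@@@@@@@@@
[... 4297 characters left out ...]
%@@#####################################*-.... :+%
--:..    .....   .=*%%@@@@@@@@%@@@@@@@@@%@@@@@@@@@@@@@@%%@@%=.... .=*@
--...             =#%%%%@@@@%@%@@@@@@@@@@@@@@@@@@@@@@@@@@@@=:...  -*@@
--:..             =#%%%%%%%%%%@%@@%%@@@@%@@@@@@@@%@@@@@%@@#:...  :+%%@
--:..             -#%%%%%%####%@@@@@@@@%@@@@@@@@%@@@@@@%@#-...  .+%@@@
--:..             -#%%%%%%####@@@@@@@@@@@@@@@@@@%@@@@@@%@=...  .=#@%@%
[[ 10.5          7.5         27.39999962]
 [ -4.5         -0.5         27.39999962]
 [ 29.5         16.5         19.39999962]
 [ 25.5        -14.5         18.5       ]
 [  9.5        -13.5         25.20000076]
 [ 21.5         39.5         22.89999962]
 [ 22.5        -29.5         18.10000038]]
```

The tray shows three balls at about (65,14), (86,7) and (85,-16) mm from its centre. In the hopper mouth only the single big ball remains. Next I turn the cap to blank.

```bash
python3 -c "
from h import *
tgt(.4505,-.2545,.30,-1.7);tgt(.4505,-.2545,.231,-1.7)"
```

```text
d [ 1.64 -0.83  1.04] w [ 0.01  0.01 -0.01] n rows ~ 2.1
d [ 1.64 -0.83  2.42] w [ 0.01  0.01 -0.01] n rows ~ 3.0
```

Request:
{"method": "drive_tool", "body": {
  "rows": [
    {"dx": 0.6,"dy": -0.3,"dz": 0,"wx": 0,"wy": 0,"wz": 0,"hand": 45},
    {"dx": 1.2,"dy": -0.6,"dz": 0,"wx": 0,"wy": 0,"wz": 0,"hand": 45},
    {"dx": 1.64,"dy": -0.83,"dz": 0.3,"wx": 0,"wy": 0,"wz": 0,"hand": 45},
    {"dx": 1.64,"dy": -0.83,"dz": 0.8,"wx": 0,"wy": 0,"wz": 0,"hand": 45},
    {"dx": 1.64,"dy": -0.83,"dz": 1.4,"wx": 0,"wy": 0,"wz": 0,"hand": 45},
    {"dx": 1.64,"dy": -0.83,"dz": 1.9,"wx": 0,"wy": 0,"wz": 0,"hand": 45},
    {"dx": 1.64,"dy": -0.83,"dz": 2.2,"wx": 0,"wy": 0,"wz": 0,"hand": 45},
    {"dx": 1.64,"dy": -0.83,"dz": 2.4,"wx": 0,"wy": 0,"wz": 0,"hand": 45},
    {"dx": 1.64,"dy": -0.83,"dz": 2.4,"wx": 0,"wy": 0,"wz": 0,"hand": 45},
    {"dx": 1.64,"dy": -0.83,"dz": 2.4,"wx": 0,"wy": 0,"wz": 0,"hand": 30},
    {"dx": 1.64,"dy": -0.83,"dz": 2.4,"wx": 0,"wy": 0,"wz": 0,"hand": 20},
    {"dx": 1.64,"dy": -0.83,"dz": 2.4,"wx": 0,"wy": 0,"wz": 0,"hand": 8},
    {"dx": 1.64,"dy": -0.83,"dz": 2.4,"wx": 0,"wy": 0,"wz": 0,"hand": 8},
    {"dx": 1.64,"dy": -0.83,"dz": 2.4,"wx": 0,"wy": 0,"wz": 0,"hand": 8},
    {"dx": 1.64,"dy": -0.83,"dz": 2.4,"wx": 0,"wy": 0,"wz": 0,"hand": 8},
    {"dx": 1.64,"dy": -0.83,"dz": 2.4,"wx": 0,"wy": 0,"wz": 0,"hand": 8}
  ]
}}

```text
clock: 45.55
eef_pos: [0.4513, -0.2552, 0.2327]
tool_rot: [0.718, 0.696, 0.001, 0.001]
ft_force: [1.9, -0.1, 5.6]
grip_width: 0.0131
grasp_force: 59.9
```

Request:
{"method": "drive_tool", "body": {
  "rows": [
    {"dx": 0,"dy": 0,"dz": 0,"wx": 0,"wy": 0,"wz": 1.3,"hand": 8},
    {"dx": 0,"dy": 0,"dz": 0,"wx": 0,"wy": 0,"wz": 2.6,"hand": 8},
    {"dx": 0,"dy": 0,"dz": 0,"wx": 0,"wy": 0,"wz": 3.9,"hand": 8},
    {"dx": 0,"dy": 0,"dz": 0,"wx": 0,"wy": 0,"wz": 5.2,"hand": 8},
    {"dx": 0,"dy": 0,"dz": 0,"wx": 0,"wy": 0,"wz": 6.5,"hand": 8},
    {"dx": 0,"dy": 0,"dz": 0,"wx": 0,"wy": 0,"wz": 7.8,"hand": 8},
    {"dx": 0,"dy": 0,"dz": 0,"wx": 0,"wy": 0,"wz": 9.1,"hand": 8},
    {"dx": 0,"dy": 0,"dz": 0,"wx": 0,"wy": 0,"wz": 10.4,"hand": 8},
    {"dx": 0,"dy": 0,"dz": 0,"wx": 0,"wy": 0,"wz": 11.7,"hand": 8},
    {"dx": 0,"dy": 0,"dz": 0,"wx": 0,"wy": 0,"wz": 13,"hand": 8},
    {"dx": 0,"dy": 0,"dz": 0,"wx": 0,"wy": 0,"wz": 14.3,"hand": 8},
    {"dx": 0,"dy": 0,"dz": 0,"wx": 0,"wy": 0,"wz": 15.6,"hand": 8},
    {"dx": 0,"dy": 0,"dz": 0,"wx": 0,"wy": 0,"wz": 16.9,"hand": 8},
    {"dx": 0,"dy": 0,"dz": 0,"wx": 0,"wy": 0,"wz": 18,"hand": 8},
    {"dx": 0,"dy": 0,"dz": 0,"wx": 0,"wy": 0,"wz": 18,"hand": 8},
    {"dx": 0,"dy": 0,"dz": 0,"wx": 0,"wy": 0,"wz": 18,"hand": 8}
  ]
}}

```text
clock: 47.15
eef_pos: [0.4503, -0.2542, 0.2327]
tool_rot: [1.0, -0.016, 0.0, -0.0]
ft_force: [-1.0, 3.0, 7.5]
grip_width: 0.013
grasp_force: 60.3
```

Request:
{"method": "drive_tool", "body": {
  "rows": [
    {"dx": 0,"dy": 0,"dz": 0,"wx": 0,"wy": 0,"wz": 0,"hand": 20},
    {"dx": 0,"dy": 0,"dz": 0,"wx": 0,"wy": 0,"wz": 0,"hand": 35},
    {"dx": 0,"dy": 0,"dz": 0,"wx": 0,"wy": 0,"wz": 0,"hand": 45},
    {"dx": 0,"dy": 0,"dz": 0,"wx": 0,"wy": 0,"wz": 0,"hand": 45},
    {"dx": 0,"dy": 0,"dz": -0.6,"wx": 0,"wy": 0,"wz": 0,"hand": 45},
    {"dx": 0,"dy": 0,"dz": -1.4,"wx": 0,"wy": 0,"wz": 0,"hand": 60},
    {"dx": 0,"dy": 0,"dz": -2.2,"wx": 0,"wy": 0,"wz": 0,"hand": 85},
    {"dx": 0,"dy": 0,"dz": -2.2,"wx": 0,"wy": 0,"wz": 0,"hand": 85},
    {"dx": 0,"dy": 0,"dz": -2.2,"wx": 0,"wy": 0,"wz": 0,"hand": 85}
  ]
}}

```text
clock: 48.05
eef_pos: [0.4509, -0.2552, 0.3424]
tool_rot: [1.0, -0.016, 0.001, 0.001]
ft_force: [-0.1, -0.3, -0.3]
grip_width: 0.0849
grasp_force: 0.0
```

```bash
sed -i 's/-.2545,88\]/-.2545,-2]/' cap.py; python3 cap.py; python3 chk.py
python3 - <<'E'
from h import *
# lever grip position (upright check) as in C1: expect ~x .380..397
im=cv2.imread('pics/cap.png')[:,:,::-1].copy();C=cam('wrist')
for l in lines(im,C):
    a,b=atz(C,*l[:2],.197),atz(C,*l[2:],.197); m=(a+b)/2
    if .36<m[0]<.42 and -.17<m[1]<-.09 and np.linalg.norm(a-b)>.02: print('lever',np.round(l),a.round(3),b.round(3))
E
```

```text
(array([ 0.4491, -0.2546, -2.2535]), np.float64(0.8741672834937083), [304, 208, 35, 63, 1212])
(array([ 0.4493, -0.2543, -3.0446]), np.float64(0.8740994236311239), [304, 208, 36, 63, 1267])
-1.3 0.048 [-0.007 -0.007]
-1.5 0.028 [-0.004  0.009]
0.2 0.018 [-0.061  0.029]
-1.7 0.050 [-0.002 -0.032]
-1.6 0.037 [ 0.023 -0.052]
-2.0 0.044 [0.003 0.055]
-7.9 0.022 [-0.017  0.021]
-13.7 0.013 [-0.027  0.01 ]
-1.5 0.015 [-0.02  -0.016]
-1.9 0.052 [-0.045 -0.024]
-1.9 0.045 [-0.002 -0.068]
-2.3 0.014 [ 0.013 -0.051]
-25.2 0.030 [-0.048  0.018]
1.7 0.016 [ 0.013 -0.045]
12.3 0.012 [ 0.002 -0.014]
0.7 0.013 [-0.013  0.063]
1.9 0.013 [-0.02   0.063]
6.3 0.016 [-0.003  0.015]
-1.9 0.036 [-0.028 -0.05 ]
-1.7 0.032 [-0.035  0.027]
-1.5 0.027 [-0.033  0.028]
lever [164. 287. 218. 287.] [ 0.396 -0.111  0.197] [ 0.394 -0.16   0.197]
lever [214. 302. 161. 302.] [ 0.38  -0.154  0.197] [ 0.38  -0.105  0.197]
lever [227. 288. 225. 254.] [ 0.393 -0.167  0.197] [ 0.425 -0.17   0.197]
lever [222. 257. 221. 288.] [ 0.423 -0.167  0.197] [ 0.393 -0.162  0.197]Traceback (most recent call last):
  File "chk.py", line 11, in <module>
    chk()
    ~~~^^
  File "chk.py", line 10, in chk
    print(c,np.round(d['extent']),p.round(4),round(s,3),'stage xy',np.round([e@[np.cos(a),np.sin(a)],e@[-np.sin(a),np.cos(a)]],4), ribfit(im,C,*p) if c=='wrist' else '')
                                                                                                                                   ~~~~~~^^^^^^^^^
  File "h.py", line 69, in ribfit
    ins=np.hypot(*(pts-[cx,cy]).T)<.026; P=pix[ins]; I=im[P[:,1],P[:,0]].min(1).astype(float)
                   ~~~^~~~~~~~
ValueError: operands could not be broadcast together with shapes (0,) (2,)
```

Cap at -1.7°, so the blank covers the mouth squarely, and the lever is back at its start position. One last check of the cans from the fixed cameras, after moving clear.

Request:
{"method": "drive_tool", "body": {
  "rows": [
    {"dx": 0,"dy": -0.8,"dz": 0,"wx": 0,"wy": 0,"wz": 0,"hand": 85},
    {"dx": 0,"dy": -1.6,"dz": 0,"wx": 0,"wy": 0,"wz": 0,"hand": 85},
    {"dx": 0,"dy": -2.4,"dz": 0,"wx": 0,"wy": 0,"wz": 0,"hand": 85},
    {"dx": 0,"dy": -3.2,"dz": 0,"wx": 0,"wy": 0,"wz": 0,"hand": 85},
    {"dx": 0,"dy": -4.0,"dz": 0,"wx": 0,"wy": 0,"wz": 0,"hand": 85},
    {"dx": 0,"dy": -5.0,"dz": 0,"wx": 0,"wy": 0,"wz": 0,"hand": 85},
    {"dx": 0,"dy": -6.0,"dz": 0,"wx": 0,"wy": 0,"wz": 0,"hand": 85},
    {"dx": 0,"dy": -6.0,"dz": 0,"wx": 0,"wy": 0,"wz": 0,"hand": 85},
    {"dx": 0,"dy": -6.0,"dz": 0,"wx": 0,"wy": 0,"wz": 0,"hand": 85}
  ]
}}

```text
clock: 49.1
eef_pos: [0.4597, 0.0123, 0.3405]
tool_rot: [1.0, 0.006, -0.002, -0.013]
ft_force: [-0.2, 0.1, 0.2]
grip_width: 0.0849
grasp_force: 0.0
```

Run:
```python
s=open('chk.py').read().replace("ribfit(im,C,*p) if c=='wrist'","ribfit(im,C,*p) if c=='scene'").replace("('wrist','scene','side')","('scene','side')")
try: exec(s)
except Exception as e: print(e)
from h import *
for c in('scene','side'):
    C=cam(c)
    for t in('grease_bottle','ball0_center'): print(c,t,[(np.round(d['extent']).tolist(),round(d['score'],2)) for d in bot.look_for(c,t)][:3])
```

```text
scene [436. 271.  24.  36.] [0.6024 0.2364] 0.943 stage xy [0.0019 0.0576] (np.float64(6.4), 33, array([0.0025, 0.0079]))
scene [397. 290.  27.  34.] [0.6181 0.1189] 0.923 stage xy [ 0.0021 -0.0609] (np.float64(9.8), 35, array([0.0026, 0.0079]))
side [296. 203.  16.  31.] [0.5992 0.235 ] 0.705 stage xy [-0.0013  0.0567] 
side [320. 219.  17.  24.] [0.6156 0.1198] 0.944 stage xy [-0.0002 -0.0597] 
scene grease_bottle [([336.0, 313.0, 17.0, 32.0], 0.79), ([236.0, 263.0, 90.0, 94.0], 0.37)]
scene ball0_center [([275.0, 378.0, 12.0, 13.0], 0.54), ([237.0, 264.0, 87.0, 93.0], 0.22)]
side grease_bottle [([344.0, 250.0, 12.0, 25.0], 0.59)]
side ball0_center [([370.0, 386.0, 77.0, 40.0], 0.65), ([316.0, 211.0, 97.0, 82.0], 0.52)]
```

All in place, so I'm handing in.

```bash
python3 -c "
from workcell import bot
print(bot.job_done())"
```

```text
the job is handed in; nothing more can be done
None
```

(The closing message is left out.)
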